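# Gauge and put away the air-track risers

## Task

Check in the aluminium risers lying on the bench, one at a time from the longest to the shortest: lay each flat on the granite under the height gauge and gently press the gauge's foot down until it rests on the riser, holding it still there for a second to read its height. Risers that gauge 45 mm or more go flat on the floor of the plywood bay, lower ones into the blue basket. Once all of them are put away, push the bay's door shut until it seats on its catch, leaving the other things on the bench alone.

Things in the scene. Friction and masses are not known exactly. Their poses are not given: they have to be found in the camera images.
- riser_a_mid (a point): centre of one aluminium box-section riser with black end caps, 165 mm long (its x axis), 52 mm wide (y), somewhere from 34 to 56 mm tall (z; this point is half-way up, so its height over the surface it lies on is half the riser's height). Weighs about 248 g. Of the four risers two or three are present; all are alike but for length and height. They start lying flat on the bench.
- riser_b_mid (a point): centre of one aluminium box-section riser with black end caps, 145 mm long (its x axis), 52 mm wide (y), somewhere from 34 to 56 mm tall (z; this point is half-way up, so its height over the surface it lies on is half the riser's height). Weighs about 218 g. Of the four risers two or three are present; all are alike but for length and height. They start lying flat on the bench.
- riser_c_mid (a point): centre of one aluminium box-section riser with black end caps, 125 mm long (its x axis), 52 mm wide (y), somewhere from 34 to 56 mm tall (z; this point is half-way up, so its height over the surface it lies on is half the riser's height). Weighs about 188 g. Of the four risers two or three are present; all are alike but for length and height. They start lying flat on the bench.
- riser_d_mid (a point): centre of one aluminium box-section riser with black end caps, 105 mm long (its x axis), 52 mm wide (y), somewhere from 34 to 56 mm tall (z; this point is half-way up, so its height over the surface it lies on is half the riser's height). Weighs about 158 g. Of the four risers two or three are present; all are alike but for length and height. They start lying flat on the bench.
- gauge_foot (a joint): height gauge reading: height of the foot's underside above the granite, m (0 on the granite, 0.10 at the top, where a light spring holds it). About 2 N starts it down, 4 N holds it at 35 mm; let go, it springs back up. The foot is a steel disc 24 mm across under a 12 mm stem; a sliding arm joins the stem to the column behind it.
- gauge_pad (a point): centre of the top of the gauge's round black thumb pad (40 mm across), straight above the foot and moving with it; press it straight down to lower the foot. It stands 145 mm above the underside of the foot; once the foot rests on something the pad gives by up to 12 mm on a spring of its own, at 6 N rising to 11 N, so that the foot presses gently: stop within that.
- gauge_anvil (a point): point on top of the gauge's granite block, right under the foot (fixed). z up; x points from the open front (robot's side) back to the column. A riser goes in from the front, lengthwise along x; hold it near its front end while its other end goes under the foot, clear of stem and pad.
- gauge: the fixed height gauge; origin on the bench, axes as gauge_anvil, which lies at x = 30 mm, z = 20 mm here. Granite block 240 by 140 by 20 mm, from x = -110 to 130 mm. Column 30 by 50 mm, its front face at x = 85 mm, its top 250 mm above the bench.
- bay_in (a point): centre of the floor (10 mm above the bench) inside the fixed, open-topped plywood storage bay: 176 mm deep (x, away from the robot) by 196 mm wide (y) inside, walls 12 mm thick, tops 75 mm above this floor. The door closes its front (-x side), above a sill 12 mm high and 8 mm thick just inside. Room for two risers side by side along x.
- bay_door (a joint): angle of the bay's front door in rad: 0 shut and seated, growing as it swings out towards the robot. It stays where it is left. A sprung ball catch lets it in with a click over the last 0.06 rad, needing about 3 N at the push point, and holds it shut once below 0.025.
- bay_door_hinge (a point): mid-height of the door's upright hinge line, at the right-hand (-y) front corner of the bay, 43 mm above the bench. Axes turn with the door: y along the door from hinge to free edge, x square to it, towards the inside.
- bay_door_push (a point): point on the door's outer face, 170 mm from the hinge along the door's y, 50 mm in from the free edge, 60 mm above the bench; moves with the door (axes as the hinge's; the outer face looks along -x and lies at x = -12 mm from the hinge). Plywood door, 220 mm wide, 12 mm thick, top 85 mm above the bench.
- basket_in (a point): centre of the floor (5 mm above the bench) inside the blue plastic basket, 197 mm square inside, walls 4 mm thick with tops 45 mm above the bench. Fixed. Room for two risers side by side along its x.
- timer: white timer box 80 by 120 by 50 mm, not part of the job: leave it alone. Origin at the centre of its underside.
- pot: grey plastic pot 76 mm across, 90 mm high, not part of the job: leave it alone. Origin at the centre of its underside.
Things that resemble listed ones, but are neither listed nor needed, are in the scene too. What is shaped like the part that bears riser_c_mid but pink or purple is not meant.

How it is judged (in metres and radians):
On the way, in this order (a step that is already met when the one before it is completed fails the run):
1. the 165 mm riser lies on the granite and the gauge foot rests on it, lying flat and still (contact force between gauge_foot and riser_a above 1 N and z of riser_a_mid in the frame of gauge_anvil between 0.016 and 0.022 m and linear speed of riser_a below 0.02 m/s), for 0.3 s.
2. the 145 mm riser lies on the granite and the gauge foot rests on it, lying flat and still (contact force between gauge_foot and riser_b above 1 N and z of riser_b_mid in the frame of gauge_anvil between 0.025 and 0.031 m and linear speed of riser_b below 0.02 m/s), for 0.3 s.
3. the 125 mm riser lies on the granite and the gauge foot rests on it, lying flat and still (contact force between gauge_foot and riser_c above 1 N and z of riser_c_mid in the frame of gauge_anvil between 0.014 and 0.02 m and linear speed of riser_c below 0.02 m/s), for 0.3 s.
4. the 105 mm riser lies on the granite and the gauge foot rests on it, lying flat and still (contact force between gauge_foot and riser_d above 1 N and z of riser_d_mid in the frame of gauge_anvil between 0.023 and 0.029 m and linear speed of riser_d below 0.02 m/s), for 0.3 s.
5. every riser is put away while the bay door still stands open (x of riser_a_mid in the frame of basket_in between -0.09 and 0.09 m and y of riser_a_mid in the frame of basket_in between -0.09 and 0.09 m and z of riser_a_mid in the frame of basket_in between 0 and 0.06 m and linear speed of each of riser_a, riser_b, riser_c, riser_d below 0.02 m/s and x of riser_b_mid in the frame of bay_in between -0.085 and 0.085 m and y of riser_b_mid in the frame of bay_in between -0.085 and 0.085 m and z of riser_b_mid in the frame of bay_in between 0 and 0.04 m and x of riser_c_mid in the frame of basket_in between -0.09 and 0.09 m and y of riser_c_mid in the frame of basket_in between -0.09 and 0.09 m and z of riser_c_mid in the frame of basket_in between 0 and 0.06 m and x of riser_d_mid in the frame of bay_in between -0.085 and 0.085 m and y of riser_d_mid in the frame of bay_in between -0.085 and 0.085 m and z of riser_d_mid in the frame of bay_in between 0 and 0.038 m and value of joint bay_door above 0.25 rad), for 0.2 s.
6. the bay door is seated on its catch (value of joint bay_door below 0.02 rad), for 0.2 s.
At the end, for the whole second after the job is handed in: Every riser present rests where it belongs (45 mm or taller: inside the plywood bay flat on its floor; lower: inside the basket, centre within 60 mm of its floor), the gauge foot has sprung back to the top (over 90 mm), and the bay door is seated (under 0.02 rad) (x of riser_a_mid in the frame of basket_in between -0.09 and 0.09 m and y of riser_a_mid in the frame of basket_in between -0.09 and 0.09 m and z of riser_a_mid in the frame of basket_in between 0 and 0.06 m and linear speed of each of riser_a, riser_b, riser_c, riser_d below 0.02 m/s and x of riser_b_mid in the frame of bay_in between -0.085 and 0.085 m and y of riser_b_mid in the frame of bay_in between -0.085 and 0.085 m and z of riser_b_mid in the frame of bay_in between 0 and 0.04 m and x of riser_c_mid in the frame of basket_in between -0.09 and 0.09 m and y of riser_c_mid in the frame of basket_in between -0.09 and 0.09 m and z of riser_c_mid in the frame of basket_in between 0 and 0.06 m and x of riser_d_mid in the frame of bay_in between -0.085 and 0.085 m and y of riser_d_mid in the frame of bay_in between -0.085 and 0.085 m and z of riser_d_mid in the frame of bay_in between 0 and 0.038 m and value of joint bay_door below 0.02 rad and value of joint gauge_foot above 0.09 m); the robot touches nothing.
It fails at once if a bystander object is pushed more than 30 mm (distance of any of timer, pot from where it was at the start of the episode above 0.03 m).
It fails at once if the gauge foot is pressed on a riser with more than 30 N (contact force between gauge_foot and riser_a above 30 N or contact force between gauge_foot and riser_b above 30 N or contact force between gauge_foot and riser_c above 30 N or contact force between gauge_foot and riser_d above 30 N).
Of riser_a, riser_b, riser_c, riser_d only 2 to 3 are there at a start; the rules pass over those that are not, and their reading is None.
At some moment in a run one of riser_a, riser_b, riser_c, riser_d may be knocked a few centimetres aside while the robot is not near it.
It also fails if it takes over 210 s, if anything falls off the work surface, if the arm or the gripper's body presses on something with over 40 N, if the wrist force passes 120 N, or if a joint passes its speed limit or range.

## Robot

A 6-joint arm with a two-finger parallel gripper is mounted at the origin on the work surface. World frame = base frame: x ahead of the robot, y to its left, z up, the work surface at z = 0. Lengths are in m, angles in degrees, forces in N, time in s.
With the tool pointing down it reaches from about 0.15 to 0.775 m from the base axis. Payload 6.1 kg.
Tool frame: the origin (TCP) lies midway between the tips of the shut fingers; the grasp point (between the pads) lies 19 mm behind it; y points along the fingers, x is the direction in which the jaws open and shut, and the axes are right-handed (so a half turn about y gives the same grasp; the last joint's range is limited). The gripper opens to 85 mm and grips with 20 to 120 N. Pads are 22 mm wide; open, the fingers measure 114 mm over their backs; the gripper's body (76 mm by 85 mm) begins 54 mm behind the grasp point. The pads swing forward as they close: fully open they stand 13 mm farther back than shut.
Start: joints at [68.526, 7.208, -2.269, 80.523, 0, 90], TCP at [0.192, 0.489, 0.198] pointing down, gripper open.
Joint ranges: [-155.77, 155.77], [-54.66, 111.73], [-72.52, 77.12], [-102.08, 115.82], [-83.92, 84.16], [-180, 180]. Speed limits (degrees/s): [136.94, 136.94, 172.46, 180, 180, 180].

## Interface

Orientations are given as [roll, pitch, yaw] about the fixed x, y, z axes, in that order (R = Rz(yaw) Ry(pitch) Rx(roll)).
In Python, from station import sense, get_image, close_job gives the robot as it stands.
- The arm moves only by the tool carry_out, never from a script. Its arguments are lists of equal length, an entry for each row: "fingers": the gripper's target within -1 to 1 (shut at 1, half-way at 0, fully open at -1); "travel": the shift along the tool's x, y, z in m, a list of three; "rot": the turn, a rotation vector about the tool's x, y, z in rad, a list of three. A call has 1 to 12 rows; each row is the pose to reach, as a shift and turn from the pose commanded when the call began, along the tool's axes at that moment; what a row does not reach only later rows make up. A row lasts 1/12 s, in which the tool goes at most 41.7 mm and 7.16 degrees, less where a joint would pass 70% of its speed; a pose out of reach is approached as far as the arm can. A call with a gripper value outside its range is refused whole. The fingers move at their own pace and stop on an object; "squeeze" is the grip in N (left out, the last holds). Time passes only in rows, so rows that repeat a pose let the fingers close. It gives the time, the measured TCP pose, the force and the opening at its end, in the units of the state.
- sense(): the state, without advancing time (a new reading comes with each control period).
- get_image(name): name is "side" or "top" or "wrist"; returns a dict with "img" (480x640x3 uint8, blue, green, red), "range_z" (480x640 float32, m along the optical axis (not along the pixel's ray), 0 where there is no reading), "fx", "fy", "cx", "cy" (pixels), "dist_coeffs" ([k1, k2, p1, p2, k3] as OpenCV has them; the pictures are not rectified), "R" (3x3) and "t" (3): a world point X has camera coordinates R X + t; the wrist camera has in their place "hand_eye" (4x4, takes a point from camera to tool coordinates, whose origin is the TCP and whose axes are the tool frame's). Camera axes: x right, y down, z forward; pixel columns grow to the right and rows downward; lengths in m; the calibration is good to about 2 mm. A picture is of the moment at which its call begins: read the wrist's pose just before it.
- close_job(): hands the job in, once; it reports no verdict.
The state is a dict: "time_s": time; "qpos": joint angles; "joint_velocities": joint speeds; "joint_torque": joint torques, N m; "tool_pos": TCP position; "orientation": TCP orientation; "wrist_force": force on the tool from outside, world axes, zero at the start; "ft_torque": the same for the moment, N m; "width": opening from 0.0 (shut) to 1.0 (fully open).
Only numpy, scipy, OpenCV 4.12 (cv2) and the standard library are available. Lean on these libraries where they do the work, as an engineer would, in place of code of your own. Each camera call takes 0.05 s, during which the arm holds its last target.

## Working session

There is one attempt and no reset: what is moved stays moved. The work goes in short steps, Python scripts to look and compute and a tool call to move; the robot and the scene stay as the last step left them, time stands still between calls to the robot, and variables do not carry over. Pictures are saved under pics/ and viewed, and the job is handed in when it is done.

Besides the shell and the picture viewer there is one more tool, called as name(argument=value, ...) on one line, values as JSON. carry_out: Moves the arm, as the interface text tells. Its arguments: {"type":"object","properties":{"fingers":{"type":"array"},"travel":{"type":"array"},"rot":{"type":"array"},"squeeze":{"type":"number"}},"required":["fingers","travel","rot"]}

```bash
ls; mkdir -p pics
cat > h.py <<'E'
import numpy as np, cv2
from station import sense, get_image, close_job
from scipy.spatial.transform import Rotation as Ro
def pose(s=None):
    s=s or sense()
    R=Ro.from_euler('xyz',s['orientation'],degrees=True).as_matrix()
    return R,np.array(s['tool_pos'])
def cam2world(im,pc,s=None):
    pc=np.atleast_2d(pc)
    if 'hand_eye' in im:
        R,t=pose(s); H=np.array(im['hand_eye'])
        pt=pc@H[:3,:3].T+H[:3,3]
        return pt@R.T+t
    R=np.array(im['R']);t=np.array(im['t']).ravel()
    return (pc-t)@R
def rays(im,uv):
    K=np.array([[im['fx'],0,im['cx']],[0,im['fy'],im['cy']],[0,0,1.]])
    n=cv2.undistortPoints(np.array(uv,float).reshape(-1,1,2),K,np.array(im['dist_coeffs'],float)).reshape(-1,2)
    return np.c_[n,np.ones(len(n))]
def px(im,uv,s=None):
    "world by depth"
    r=rays(im,uv); z=np.array([im['range_z'][int(round(v)),int(round(u))] for u,v in uv])
    return cam2world(im,r*z[:,None],s)
def onz(im,uv,z,s=None):
    "world by plane height"
    r=rays(im,uv); o=cam2world(im,np.zeros((1,3)),s)[0]; d=cam2world(im,r,s)-o
    return o+d*((z-o[2])/d[:,2])[:,None]
def cloud(im,s=None):
    v,u=np.mgrid[0:480,0:640]
    uv=np.c_[u.ravel(),v.ravel()]
    r=rays(im,uv); z=im['range_z'].ravel()
    w=cam2world(im,r*z[:,None],s); w[z==0]=np.nan
    return w.reshape(480,640,3)
def proj(im,X):
    K=np.array([[im['fx'],0,im['cx']],[0,im['fy'],im['cy']],[0,0,1.]])
    return cv2.projectPoints(np.atleast_2d(X).astype(float),cv2.Rodrigues(np.array(im['R'],float))[0],np.array(im['t'],float).reshape(3),K,np.array(im['dist_coeffs'],float))[0].reshape(-1,2)
E
python3 - <<'E'
from h import *
s=sense(); print({k:s[k] for k in ['time_s','tool_pos','orientation','wrist_force','width']})
for n in ['side','top','wrist']:
    im=get_image(n); cv2.imwrite(f'pics/{n}0.png',im['img']); print(n,im['fx'],im.get('t'))
E
```

```text
pics
{'time_s': 0.0, 'tool_pos': array([0.1920204 , 0.48812592, 0.1977094 ]), 'orientation': array([-90.00025298,   0.09136712,  68.52565801]), 'wrist_force': array([-0.59849185, -0.52048758,  0.41419716]), 'width': 0.9997940418357596}
side 619.0292474543157 [-0.44177023  0.26944288  1.35971256]
top 480.12630749096627 [-0.0087547   0.53384     1.03611624]
wrist 414.21702096780876 None
```

View pics/top0.png

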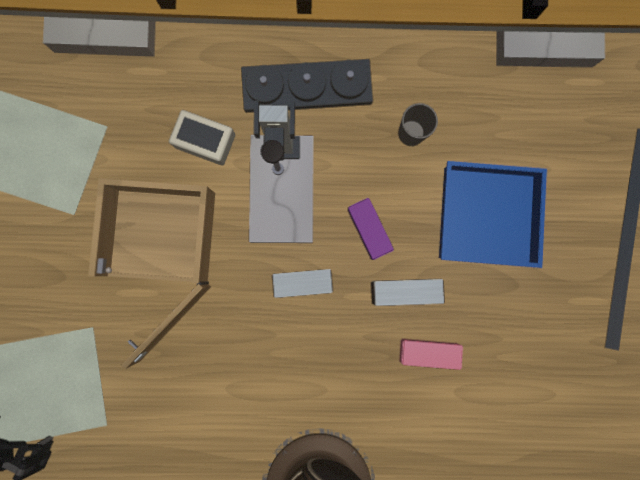

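View pics/side0.png

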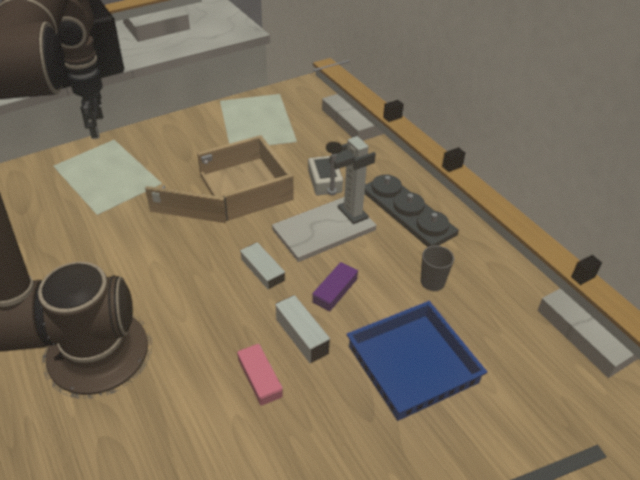

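View pics/wrist0.png

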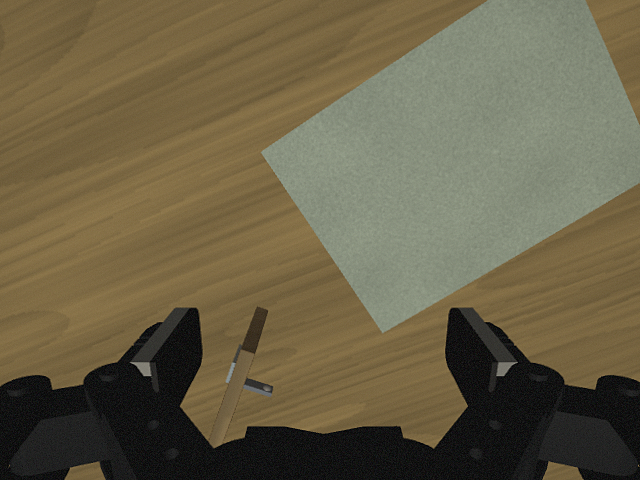

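The top picture shows the risers at pixels (302,283) and (408,292), the gauge with its pad at (272,151), the bay at (155,235) with its open door, the basket at (495,215), the timer at (202,137) and the pot at (418,123). Next I'll measure them.

```bash
cat > m.py <<'E'
from h import *
im=get_image('top'); W=cloud(im); np.save('W.npy',W)
img=im['img'];
Z=W[...,2]
def rect(mask,name):
    n,l,st,c=cv2.connectedComponentsWithStats(mask.astype(np.uint8))
    for i in range(1,n):
        if st[i,4]<150: continue
        p=W[l==i]; r=cv2.minAreaRect((p[:,:2]*1000).astype(np.float32))
        print(name,np.round(c[i]),st[i,4],'xy mm',np.round(r[0],1),'size',np.round(r[1],1),'ang',round(r[2],1),'z med',np.round(np.median(p[:,2]),4))
m=(Z>0.03)&(Z<0.07)&(W[...,0]>0.2)&(W[...,0]<0.6)&(np.abs(W[...,1])<0.25)
rect(m,'30-70')
m=(Z>0.015)&(Z<0.026)&(W[...,0]>0.2)
rect(m,'granite')
print('bench',np.nanmedian(Z[380:420,200:300]),np.nanmedian(Z[330:340,400:480]))
E
python3 m.py
python3 - <<'E'
import cv2
i=cv2.imread('pics/top0.png')
cv2.imwrite('pics/c1.png',cv2.resize(i[50:310,240:460],None,fx=2.5,fy=2.3,interpolation=3)[:600])
cv2.imwrite('pics/c2.png',cv2.resize(i[90:390,70:320],None,fx=2.0,fy=2.0,interpolation=3))
E
```

```text
30-70 [371. 232.] 1205 xy mm [ 555. -102.] size [122.2  52.4] ang 26.1 z med 0.0351
30-70 [302. 283.] 1429 xy mm [436.7  45.6] size [ 51.9 128.6] ang 6.0 z med 0.035
30-70 [407. 292.] 1733 xy mm [ 422.1 -178.1] size [ 52.  145.3] ang 3.1 z med 0.0568
30-70 [420. 354.] 929 xy mm [ 291.  -210.9] size [78.8 54.1] ang 86.7 z med 0.0346
granite [111.  48.] 275 xy mm [945.7 490.7] size [ 65.  228.8] ang 17.3 z med 0.0206
granite [538.  59.] 270 xy mm [ 945.  -488.8] size [231.5  66.6] ang 72.9 z med 0.0204
granite [322.  88.] 1497 xy mm [881.6  25.6] size [102.7 254.8] ang 5.2 z med 0.0232
granite [246.  90.] 283 xy mm [867.3 176.7] size [ 31.  102.3] ang 88.9 z med 0.0233
granite [281. 196.] 5669 xy mm [644.4  97.1] size [239.9 139.2] ang 1.1 z med 0.0213
granite [534. 217.] 206 xy mm [ 589.  -464.5] size [195.3  15.4] ang 0.6 z med 0.0204
granite [113. 227.] 184 xy mm [549.6 457. ] size [ 18.2 167.4] ang 81.5 z med 0.0206
granite [150. 276.] 299 xy mm [445.7 372.5] size [180.6  10. ] ang 87.1 z med 0.0232
bench 0.0009375416341247347 0.0007554987742776026
```

View pics/c1.png

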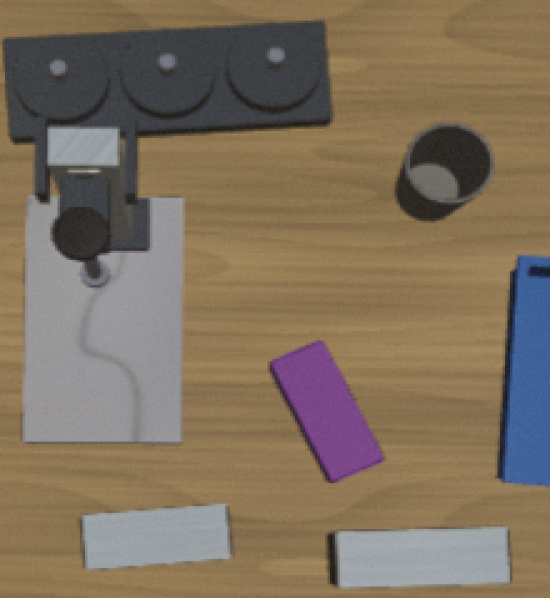

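View pics/c2.png

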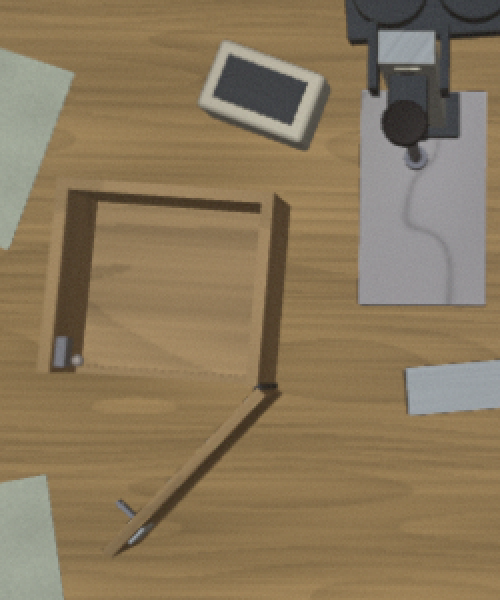

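Run:
```python
from h import *
im=get_image('wrist'); print(np.round(im['hand_eye'],3))
W=np.load('W.npy');Z=W[...,2];X=W[...,0];Y=W[...,1]
def rr(m,n):
    p=(W[m][:,:2]*1000).astype(np.float32); r=cv2.minAreaRect(p); print(n,m.sum(),np.round(r[0],1),np.round(r[1],1),round(r[2],1),'z',np.round(np.median(Z[m]),4))
reg=lambda u0,u1,v0,v1:(np.add.outer(np.zeros(480),np.arange(640))>=u0)&(np.add.outer(np.zeros(480),np.arange(640))<u1)&(np.add.outer(np.arange(480),np.zeros(640))>=v0)&(np.add.outer(np.arange(480),np.zeros(640))<v1)
m=(Z>0.255)&(Z<0.29)&reg(240,320,90,180); rr(m,'pad?'); 
m2=(Z>0.255)&(Z<0.29)&reg(255,290,138,168); rr(m2,'pad'); print('pad circ',cv2.minEnclosingCircle((W[m2][:,:2]*1000).astype(np.float32)))
m3=(Z>0.2)&reg(255,300,100,128); rr(m3,'column top')
m=(Z>0.075)&(Z<0.095)&reg(85,220,175,285); rr(m,'bay walls top')
m=(Z>0.075)&(Z<0.095)&reg(120,212,284,375); rr(m,'door')
m=(Z>0.075)&(Z<0.12)&reg(120,212,284,375); rr(m,'door2')
m=(Z>0.005)&(Z<0.015)&reg(110,200,190,275); rr(m,'bay floor')
m=(Z>0.035)&(Z<0.055)&reg(430,560,150,275); rr(m,'basket rim')
m=(Z>0.001)&(Z<0.012)&reg(446,530,170,262); rr(m,'basket floor')
m=(Z>0.04)&(Z<0.06)&reg(165,240,105,165); rr(m,'timer')
```

```text
[[ 1.     0.001  0.    -0.001]
 [ 0.    -0.267  0.964 -0.176]
 [ 0.001 -0.964 -0.267  0.069]
 [ 0.     0.     0.     1.   ]]
pad? 435 [690.8 100.9] [94.1 38.9] 9.7 z 0.2662
pad 432 [663.3  96.5] [38.2 38.9] 39.7 z 0.2663
pad circ ((663.8268432617188, 96.61553192138672), 20.066267013549805)
column top 892 [739.6  96. ] [49.3 69.1] 1.4 z 0.2487
bay walls top 2258 [537.9 358.8] [227.  202.7] 87.3 z 0.0859
door 782 [355.6 331.2] [ 38.4 219.1] 49.0 z 0.0859
door2 782 [355.6 331.2] [ 38.4 219.1] 49.0 z 0.0859
bay floor 6401 [538.4 369.3] [179.2 179.6] 87.5 z 0.0115
basket rim 2079 [ 593.8 -366.7] [218.  215.9] 86.6 z 0.0463
basket floor 6831 [ 592.  -368.6] [186.7 206.7] 88.8 z 0.005
timer 2069 [750.7 270.8] [122.1  81.6] 70.7 z 0.0522
```

```bash
cat >> h.py <<'E'
def plan(p,psi,pitch_rv=None):
    s=sense(); R,t=pose(s)
    Rt=Ro.from_euler('xyz',[-90,0,psi],degrees=True).as_matrix()
    tr=R.T@(np.array(p)-t); rv=Ro.from_matrix(R.T@Rt).as_rotvec()
    d=np.linalg.norm(np.array(p)-t)
    print('t',round(s['time_s'],2),'pos',np.round(t,4),'rpy',np.round(s['orientation'],2),'q1,q6',np.round(s['qpos'],1)[[0,5]],'F',np.round(s['wrist_force'],1),'w',round(s['width'],3))
    print(' travel',np.round(tr,4),'rot',np.round(rv,4),'rows lin %.1f ang %.1f'%(d/.0417,np.degrees(np.linalg.norm(rv))/7.16))
E
python3 - <<'E'
from h import *
im=get_image('top')
uv=[(101,180),(209,186.5),(199,282.5),(89,275),(204,284),(126,366)]
P=onz(im,uv,0.085); print(np.round(P*1000))
plan([0.419,-0.128,0.14],3.1)
E
```

```text
[[640. 459.  85.]
 [632. 240.  85.]
 [435. 253.  85.]
 [446. 473.  85.]
 [432. 243.  85.]
 [267. 390.  85.]]
t 0.3 pos [0.1921 0.4884 0.1982] rpy [-9.000e+01  3.000e-02  6.853e+01] q1,q6 [68.5 90. ] F [0.3 0.3 0.1] w 0.996
 travel [-0.4905  0.0585 -0.4368] rot [ 3.0000e-04  1.1419e+00 -5.0000e-04] rows lin 15.8 ang 9.1
```

carry_out(fingers=[-1,-1,-1,-1,-1,-1,-1,-1,-1,-1,-1,-1], travel=[[-0.49,0.058,-0.437],[-0.49,0.058,-0.437],[-0.49,0.058,-0.437],[-0.49,0.058,-0.437],[-0.49,0.058,-0.437],[-0.49,0.058,-0.437],[-0.49,0.058,-0.437],[-0.49,0.058,-0.437],[-0.49,0.058,-0.437],[-0.49,0.058,-0.437],[-0.49,0.058,-0.437],[-0.49,0.058,-0.437]], rot=[[0,1.142,0],[0,1.142,0],[0,1.142,0],[0,1.142,0],[0,1.142,0],[0,1.142,0],[0,1.142,0],[0,1.142,0],[0,1.142,0],[0,1.142,0],[0,1.142,0],[0,1.142,0]], squeeze=80)

```text
time_s: 1.3
tool_pos: [0.3647, 0.0192, 0.1547]
orientation: [-90.0, -0.1, 3.1]
wrist_force: [0.5, 0.7, -0.4]
width: 1.002
```

```bash
python3 -c "
from h import *
plan([0.419,-0.128,0.14],3.1)"; python3 m.py | head -4
```

```text
t 1.3 pos [0.3647 0.0192 0.1547] rpy [-8.999e+01 -8.000e-02  3.090e+00] q1,q6 [ 3.  89.9] F [ 0.5  0.7 -0.4] w 1.002
 travel [ 0.0462  0.0147 -0.1499] rot [-0.0001 -0.0002  0.0014] rows lin 3.8 ang 0.0
30-70 [371. 232.] 1210 xy mm [ 554.9 -101.9] size [121.8  52.5] ang 26.8 z med 0.0351
30-70 [300. 282.] 1258 xy mm [436.6  45.5] size [ 52.  128.8] ang 5.9 z med 0.035
30-70 [407. 292.] 1733 xy mm [ 422.1 -178.1] size [ 52.  145.5] ang 3.0 z med 0.0568
30-70 [420. 354.] 929 xy mm [ 291.  -210.7] size [79.4 54.4] ang 86.6 z med 0.0347
```

carry_out(fingers=[-1,-1,-1,-1,-1,-1,-1,-1,-1,-1,-1,-1], travel=[[0.046,0.015,-0.15],[0.046,0.015,-0.15],[0.046,0.015,-0.15],[0.046,0.015,-0.15],[0.046,0.015,-0.15],[0.046,0.045,-0.15],[0.046,0.075,-0.15],[0.046,0.095,-0.15],[0.046,0.115,-0.15],[0.046,0.13,-0.15],[0.046,0.14,-0.15],[0.046,0.14,-0.15]], rot=[[0,0,0],[0,0,0],[0,0,0],[0,0,0],[0,0,0],[0,0,0],[0,0,0],[0,0,0],[0,0,0],[0,0,0],[0,0,0],[0,0,0]])

```text
time_s: 2.35
tool_pos: [0.4171, -0.1252, 0.0126]
orientation: [-89.9, 0.2, 3.1]
wrist_force: [-0.3, -1.1, 0.3]
width: 0.999
```

carry_out(fingers=[0.2,0.4,0.6,0.8,1,1,1,1,1,1], travel=[[0,0,0],[0,0,0],[0,0,0],[0,0,0],[0,0,0],[0,0,0],[0,0,0],[0,0,0],[0,0,0],[0,0,0]], rot=[[0,0,0],[0,0,0],[0,0,0],[0,0,0],[0,0,0],[0,0,0],[0,0,0],[0,0,0],[0,0,0],[0,0,0]], squeeze=80)

```text
time_s: 3.18
tool_pos: [0.4196, -0.1262, 0.0165]
orientation: [-90.0, -0.1, 3.1]
wrist_force: [-3.1, 1.7, 9.0]
width: 0.566
```

```bash
python3 -c "
from h import *
plan([0.419,-0.128,0.14],3.1)
im=get_image('wrist'); cv2.imwrite('pics/w1.png',im['img'])"
```

```text
t 3.18 pos [ 0.4196 -0.1262  0.0165] rpy [-90.04  -0.14   3.07] q1,q6 [-16.8  70.2] F [-3.1  1.7  9. ] w 0.566
 travel [-0.0004 -0.1235 -0.0018] rot [ 0.0007 -0.0004  0.0025] rows lin 3.0 ang 0.0
```

carry_out(fingers=[1,1,1,1,1,1,1,1,1,1], travel=[[0,-0.01,0],[0,-0.03,0],[0,-0.05,0],[0,-0.08,0],[0,-0.11,0],[0,-0.13,0],[0,-0.13,0],[0,-0.13,0],[0,-0.13,0],[0,-0.13,0]], rot=[[0,0,0],[0,0,0],[0,0,0],[0,0,0],[0,0,0],[0,0,0],[0,0,0],[0,0,0],[0,0,0],[0,0,0]])

```text
time_s: 4.07
tool_pos: [0.4176, -0.1257, 0.143]
orientation: [-89.9, 0.1, 3.1]
wrist_force: [0.3, -0.7, -3.0]
width: 0.572
```

```bash
python3 -c "
from h import *
plan([0.53,0.0,0.14],91)
im=get_image('side'); cv2.imwrite('pics/s1.png',im['img'])
s=sense();im=get_image('wrist'); cv2.imwrite('pics/w1.png',im['img'])"
```

```text
t 4.07 pos [ 0.4176 -0.1257  0.143 ] rpy [-89.94   0.14   3.1 ] q1,q6 [-16.8  70.2] F [ 0.3 -0.7 -3. ] w 0.572
 travel [0.119  0.0029 0.1194] rot [-2.7000e-03 -1.5342e+00 -1.2000e-03] rows lin 4.0 ang 12.3
```

View pics/s1.png

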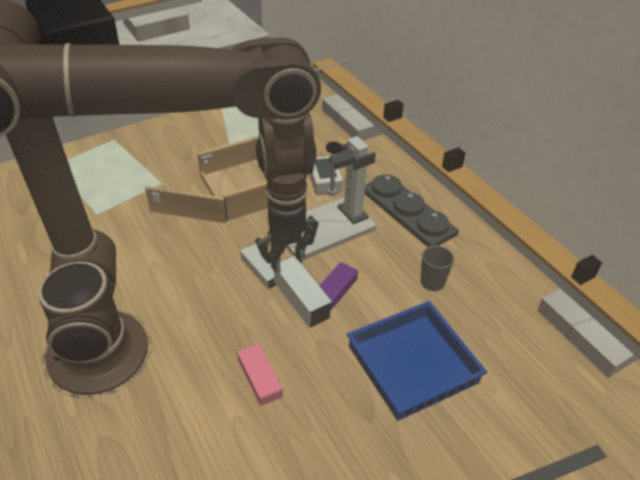

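View pics/w1.png

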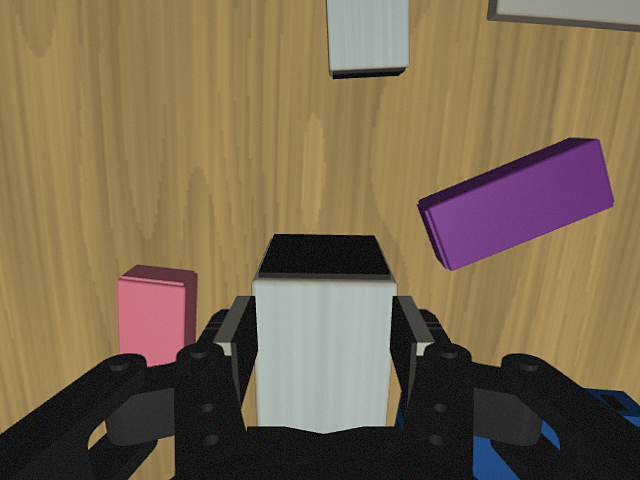

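```bash
python3 -c "
from h import *
plan([0.40,0.094,0.11],91.1)"
```

```text
t 4.17 pos [ 0.4177 -0.1257  0.1431] rpy [-89.95   0.14   3.1 ] q1,q6 [-16.8  70.2] F [-0.8  0.1 -3.1] w 0.564
 travel [-0.0058  0.0333  0.2203] rot [-2.600e-03 -1.536e+00 -1.200e-03] rows lin 5.3 ang 12.3
```

carry_out(fingers=[1,1,1,1,1,1,1,1,1,1,1,1], travel=[[0,0,0.02],[0,0,0.04],[0,0,0.06],[0,0,0.08],[-0.002,0.005,0.1],[-0.003,0.01,0.12],[-0.004,0.015,0.14],[-0.005,0.02,0.16],[-0.006,0.025,0.18],[-0.006,0.03,0.2],[-0.006,0.033,0.22],[-0.006,0.033,0.22]], rot=[[0,-0.12,0],[0,-0.24,0],[0,-0.36,0],[0,-0.48,0],[0,-0.6,0],[0,-0.72,0],[0,-0.84,0],[0,-0.96,0],[0,-1.08,0],[0,-1.2,0],[0,-1.32,0],[0,-1.44,0]])

```text
time_s: 5.17
tool_pos: [0.3996, 0.0956, 0.1099]
orientation: [-89.8, -0.0, 86.1]
wrist_force: [-0.6, -0.1, -2.8]
width: 0.567
```

```bash
python3 -c "
from h import *
plan([0.40,0.094,0.11],91.1)
plan([0.40,0.094,0.06],91.1)
plan([0.555,0.095,0.06],91.1)"
```

```text
t 5.17 pos [0.3996 0.0956 0.1099] rpy [-8.984e+01 -3.000e-02  8.612e+01] q1,q6 [13.4 17.3] F [-0.6 -0.1 -2.8] w 0.567
 travel [-0.0016 -0.0001 -0.0006] rot [-0.0027 -0.087   0.0006] rows lin 0.0 ang 0.7
t 5.17 pos [0.3996 0.0956 0.1099] rpy [-8.984e+01 -3.000e-02  8.612e+01] q1,q6 [13.4 17.3] F [-0.6 -0.1 -2.8] w 0.567
 travel [-0.0016  0.0499 -0.0007] rot [-0.0027 -0.087   0.0006] rows lin 1.2 ang 0.7
t 5.17 pos [0.3996 0.0956 0.1099] rpy [-8.984e+01 -3.000e-02  8.612e+01] q1,q6 [13.4 17.3] F [-0.6 -0.1 -2.8] w 0.567
 travel [ 0.0099  0.0495 -0.1553] rot [-0.0027 -0.087   0.0006] rows lin 3.9 ang 0.7
```

carry_out(fingers=[1,1,1,1,1,1,1,1], travel=[[-0.001,0.02,0],[-0.001,0.04,0],[-0.001,0.049,0],[0.001,0.049,-0.03],[0.002,0.049,-0.06],[0.003,0.049,-0.08],[0.003,0.049,-0.08],[0.003,0.049,-0.08]], rot=[[0,-0.087,0],[0,-0.087,0],[0,-0.087,0],[0,-0.087,0],[0,-0.087,0],[0,-0.087,0],[0,-0.087,0],[0,-0.087,0]])

```text
time_s: 5.83
tool_pos: [0.4809, 0.0899, 0.0617]
orientation: [-89.9, 0.0, 90.5]
wrist_force: [-0.5, -0.8, -2.1]
width: 0.567
```

```bash
python3 -c "
from h import *
plan([0.5555,0.095,0.06],91.1)
im=get_image('side'); cv2.imwrite('pics/s2.png',cv2.resize(im['img'][120:320,200:420],None,fx=3,fy=3))
im=get_image('top'); cv2.imwrite('pics/t2.png',cv2.resize(im['img'][100:320,200:360],None,fx=2.7,fy=2.7))"
```

```text
t 5.83 pos [0.4809 0.0899 0.0617] rpy [-8.989e+01  2.000e-02  9.052e+01] q1,q6 [10.6 10.1] F [-0.5 -0.8 -2.1] w 0.567
 travel [ 0.0044  0.0016 -0.0747] rot [-0.0019 -0.0101 -0.0004] rows lin 1.8 ang 0.1
```

View pics/s2.png

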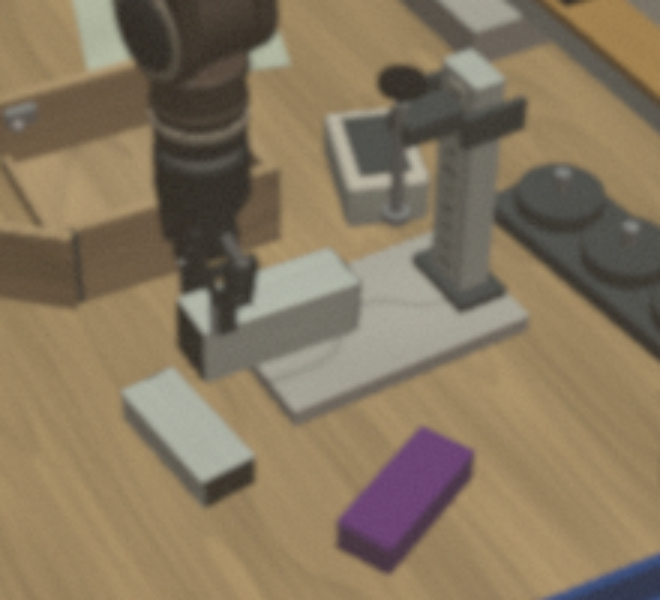

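View pics/t2.png

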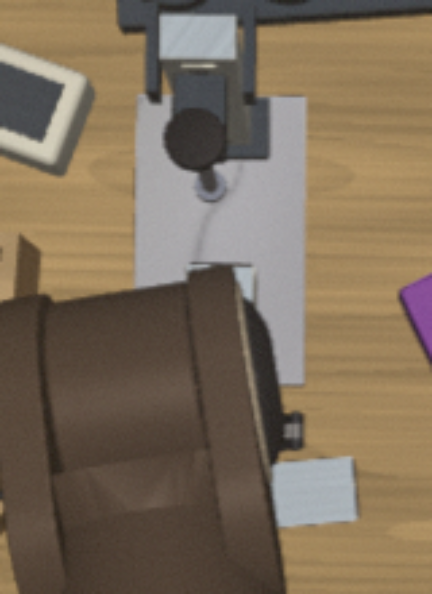

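carry_out(fingers=[1,1,1,1,1,1,1,1,1,1], travel=[[0.004,0.001,-0.025],[0.004,0.001,-0.05],[0.004,0.001,-0.07],[0.004,0.001,-0.075],[0.004,0.001,-0.075],[0.004,0.008,-0.075],[0.004,0.015,-0.075],[0.004,0.021,-0.075],[0.004,0.024,-0.075],[0.004,0.024,-0.075]], rot=[[0,-0.01,0],[0,-0.01,0],[0,-0.01,0],[0,-0.01,0],[0,-0.01,0],[0,-0.01,0],[0,-0.01,0],[0,-0.01,0],[0,-0.01,0],[0,-0.01,0]])

```text
time_s: 6.77
tool_pos: [0.5543, 0.0948, 0.0375]
orientation: [-89.9, 0.0, 91.2]
wrist_force: [0.0, 0.6, -2.1]
width: 0.571
```

```bash
python3 -c "
from h import *
plan([0.5555,0.095,0.036],91.1)
im=get_image('side'); cv2.imwrite('pics/s3.png',cv2.resize(im['img'][120:320,200:420],None,fx=3,fy=3))"
```

```text
t 6.77 pos [0.5543 0.0948 0.0375] rpy [-8.989e+01  1.000e-02  9.117e+01] q1,q6 [9.7 8.5] F [ 0.   0.6 -2.1] w 0.571
 travel [ 0.0002  0.0015 -0.0012] rot [-0.002   0.0012 -0.0003] rows lin 0.0 ang 0.0
```

View pics/s3.png

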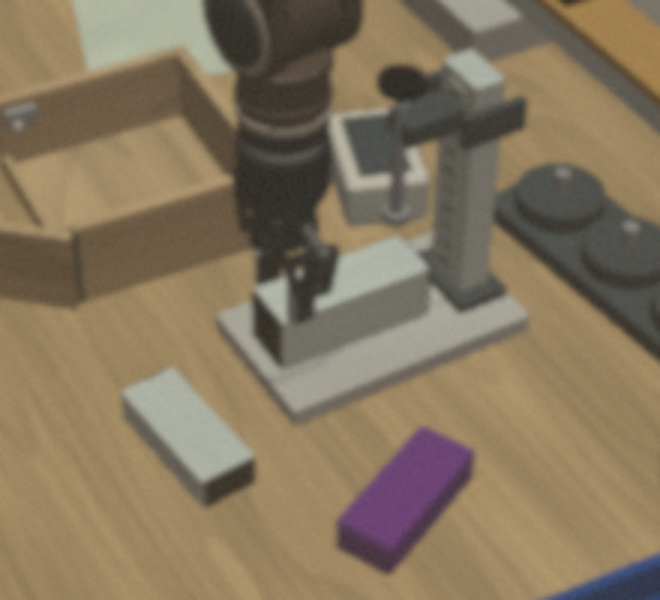

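carry_out(fingers=[1,1,1,1,1], travel=[[0,0.001,-0.001],[0,0.0015,-0.001],[0,0.002,-0.001],[0,0.002,-0.001],[0,0.002,-0.001]], rot=[[0,0,0],[0,0,0],[0,0,0],[0,0,0],[0,0,0]])

```text
time_s: 7.23
tool_pos: [0.5569, 0.095, 0.0367]
orientation: [-90.0, -0.0, 91.2]
wrist_force: [-0.3, 0.1, -1.4]
width: 0.568
```

carry_out(fingers=[1,1,1,0.5,0,-0.5,-1,-1,-1,-1,-1,-1], travel=[[0,0.0007,0],[0,0.0015,0],[0,0.0015,0],[0,0.0015,0],[0,0.0015,0],[0,0.0015,0],[0,0.0015,0],[0,0.0015,0],[0,0,0],[0,-0.03,0],[0,-0.065,0],[0,-0.075,0]], rot=[[0,0,0],[0,0,0],[0,0,0],[0,0,0],[0,0,0],[0,0,0],[0,0,0],[0,0,0],[0,0,0],[0,0,0],[0,0,0],[0,0,0]])

```text
time_s: 8.23
tool_pos: [0.5587, 0.0953, 0.1162]
orientation: [-90.3, -0.0, 91.2]
wrist_force: [1.9, 0.3, 0.1]
width: 1.002
```

```bash
python3 -c "
from h import *
plan([0.53,0.095,0.11],91.1)
plan([0.50,0.096,0.29],91.1)
im=get_image('side'); cv2.imwrite('pics/s4.png',cv2.resize(im['img'][120:320,200:420],None,fx=3,fy=3))"
```

```text
t 8.23 pos [0.5587 0.0953 0.1162] rpy [-9.032e+01 -4.000e-02  9.116e+01] q1,q6 [9.7 8.5] F [1.9 0.3 0.1] w 1.002
 travel [0.0003 0.006  0.0287] rot [0.0055 0.001  0.0008] rows lin 0.7 ang 0.0
t 8.23 pos [0.5587 0.0953 0.1162] rpy [-9.032e+01 -4.000e-02  9.116e+01] q1,q6 [9.7 8.5] F [1.9 0.3 0.1] w 1.002
 travel [ 0.002  -0.1741  0.0577] rot [0.0055 0.001  0.0008] rows lin 4.4 ang 0.0
```

View pics/s4.png

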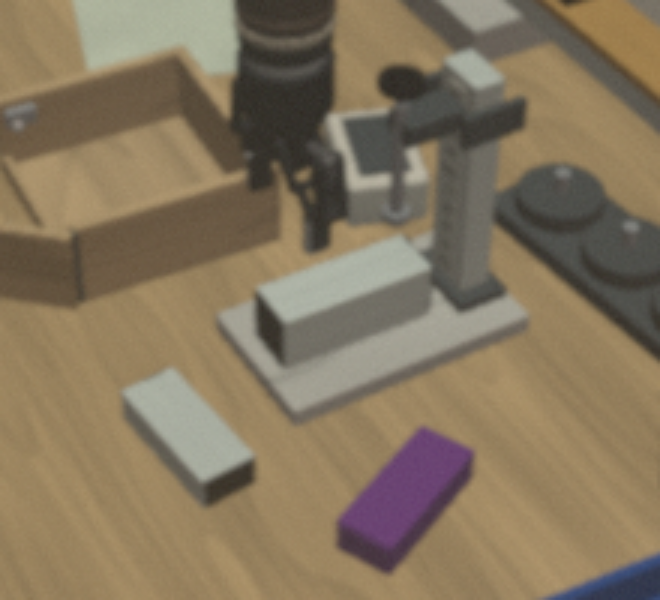

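carry_out(fingers=[0,1,1,1,1,1,1,1,1,1,1,1], travel=[[0.001,-0.03,0.03],[0.002,-0.06,0.045],[0.002,-0.1,0.045],[0.002,-0.14,0.045],[0.002,-0.174,0.045],[0.002,-0.174,0.02],[0.001,-0.174,-0.02],[0,-0.174,-0.06],[0,-0.174,-0.09],[0,-0.174,-0.105],[0,-0.174,-0.105],[0,-0.174,-0.105]], rot=[[0.006,0,0],[0.006,0,0],[0.006,0,0],[0.006,0,0],[0.006,0,0],[0.006,0,0],[0.006,0,0],[0.006,0,0],[0.006,0,0],[0.006,0,0],[0.006,0,0],[0.006,0,0]])

```text
time_s: 9.28
tool_pos: [0.662, 0.0971, 0.2835]
orientation: [-89.5, 0.0, 91.1]
wrist_force: [-0.2, -1.5, -0.6]
width: -0.001
```

```bash
python3 -c "
from h import *
plan([0.6637,0.0967,0.27],91.1)
im=get_image('side'); cv2.imwrite('pics/s5.png',cv2.resize(im['img'][80:280,220:440],None,fx=3,fy=3))
W=cloud(get_image('side'))
m=(abs(W[...,0]-.62)<.06)&(abs(W[...,1]-.097)<.03)&(W[...,2]>.06)&(W[...,2]<.09); print(m.sum(),np.nanmedian(W[m],axis=0))
"
```

```text
t 9.28 pos [0.662  0.0971 0.2835] rpy [-8.950e+01  2.000e-02  9.114e+01] q1,q6 [8.3 7.2] F [-0.2 -1.5 -0.6] w -0.001
 travel [-0.0004  0.0135 -0.0018] rot [-0.0087  0.0007 -0.0003] rows lin 0.3 ang 0.1
785 [0.61943499 0.08752371 0.07636586]
```

View pics/s5.png

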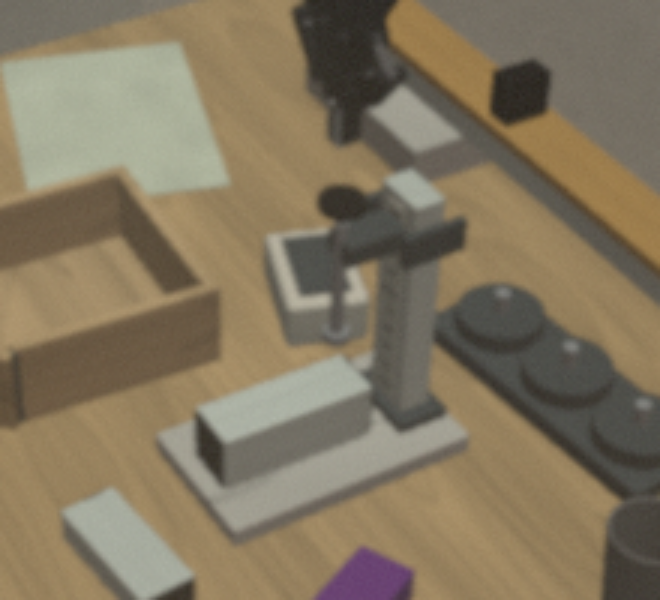

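carry_out(fingers=[1,1,1,1,1,1,1,1,1,1,1,1], travel=[[0,0.008,-0.002],[0,0.014,-0.002],[0,0.02,-0.002],[0,0.026,-0.002],[0,0.032,-0.002],[0,0.038,-0.002],[0,0.044,-0.002],[0,0.049,-0.002],[0,0.053,-0.002],[0,0.057,-0.002],[0,0.06,-0.002],[0,0.06,-0.002]], rot=[[-0.009,0,0],[-0.009,0,0],[-0.009,0,0],[-0.009,0,0],[-0.009,0,0],[-0.009,0,0],[-0.009,0,0],[-0.009,0,0],[-0.009,0,0],[-0.009,0,0],[-0.009,0,0],[-0.009,0,0]])

```text
time_s: 10.38
tool_pos: [0.6633, 0.0971, 0.225]
orientation: [-90.2, 0.0, 91.2]
wrist_force: [-1.0, 0.0, 2.4]
width: 0.0
```

carry_out(fingers=[1,1,1,1,1,1,1,1,1], travel=[[0,0.001,0],[0,0.002,0],[0,0.003,0],[0,0.004,0],[0,0.005,0],[0,0.006,0],[0,0.007,0],[0,0.0075,0],[0,0.0075,0]], rot=[[0,0,0],[0,0,0],[0,0,0],[0,0,0],[0,0,0],[0,0,0],[0,0,0],[0,0,0],[0,0,0]])

```text
time_s: 11.13
tool_pos: [0.6633, 0.0971, 0.2178]
orientation: [-90.2, 0.0, 91.2]
wrist_force: [-1.2, -0.1, 2.7]
width: -0.001
```

carry_out(fingers=[1,1,1,1,1], travel=[[0,0.001,0],[0,0.002,0],[0,0.003,0],[0,0.003,0],[0,0.003,0]], rot=[[0,0,0],[0,0,0],[0,0,0],[0,0,0],[0,0,0]])

```text
time_s: 11.55
tool_pos: [0.6634, 0.0971, 0.2149]
orientation: [-90.2, 0.0, 91.2]
wrist_force: [-0.9, 0.4, 1.2]
width: -0.003
```

```bash
python3 -c "
from h import *
plan([0.6637,0.0967,0.21],91.1)
im=get_image('side'); cv2.imwrite('pics/s6.png',cv2.resize(im['img'][100:260,260:420],None,fx=3.7,fy=3.7))
"
```

```text
t 11.55 pos [0.6634 0.0971 0.2149] rpy [-90.17   0.    91.16] q1,q6 [8.3 7.2] F [-0.9  0.4  1.2] w -0.003
 travel [-0.0004  0.0049 -0.0003] rot [ 0.0029  0.001  -0.    ] rows lin 0.1 ang 0.0
```

View pics/s6.png

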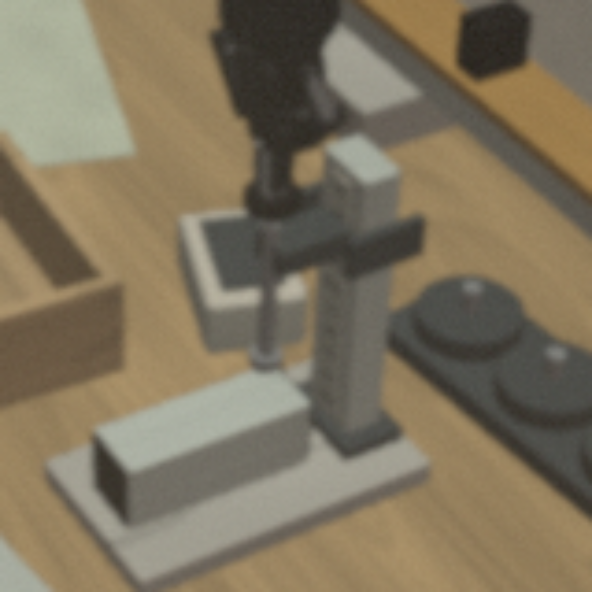

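carry_out(fingers=[1,1,1,1,1,1], travel=[[0,0.001,0],[0,0.002,0],[0,0.003,0],[0,0.004,0],[0,0.004,0],[0,0.004,0]], rot=[[0,0,0],[0,0,0],[0,0,0],[0,0,0],[0,0,0],[0,0,0]])

```text
time_s: 12.1
tool_pos: [0.6633, 0.0971, 0.2109]
orientation: [-90.2, 0.0, 91.2]
wrist_force: [-2.6, 0.3, 2.2]
width: -0.001
```

```bash
python3 -c "
from h import *
for n in ['side']:
  im=get_image('side'); W=cloud(im)
m=(abs(W[...,0]-.664)<.02)&(abs(W[...,1]-.097)<.02)
h,e=np.histogram(W[m][:,2],bins=np.arange(0.06,0.26,0.004)); print([(round(a,3),b) for a,b in zip(e,h)])
print(sense()['wrist_force'],sense()['joint_torque'])
"
```

```text
[(np.float64(0.06), np.int64(0)), (np.float64(0.064), np.int64(0)), (np.float64(0.068), np.int64(4)), (np.float64(0.072), np.int64(52)), (np.float64(0.076), np.int64(82)), (np.float64(0.08), np.int64(6)), (np.float64(0.084), np.int64(0)), (np.float64(0.088), np.int64(0)), (np.float64(0.092), np.int64(0)), (np.float64(0.096), np.int64(1)), (np.float64(0.1), np.int64(8)), (np.float64(0.104), np.int64(23)), (np.float64(0.108), np.int64(20)), (np.float64(0.112), np.int64(4)), (np.float64(0.116), np.int64(7)), (np.float64(0.12), np.int64(7)), (np.float64(0.124), np.int64(7)), (np.float64(0.128), np.int64(3)), (np.float64(0.132), np.int64(7)), (np.float64(0.136), np.int64(5)), (np.float64(0.14), np.int64(6)), (np.float64(0.144), np.int64(9)), (np.float64(0.148), np.int64(4)), (np.float64(0.152), np.int64(6)), (np.float64(0.156), np.int64(5)), (np.float64(0.16), np.int64(4)), (np.float64(0.164), np.int64(7)), (np.float64(0.168), np.int64(9)), (np.float64(0.172), np.int64(4)), (np.float64(0.176), np.int64(5)), (np.float64(0.18), np.int64(9)), (np.float64(0.184), np.int64(12)), (np.float64(0.188), np.int64(17)), (np.float64(0.192), np.int64(21)), (np.float64(0.196), np.int64(17)), (np.float64(0.2), np.int64(35)), (np.float64(0.204), np.int64(44)), (np.float64(0.208), np.int64(10)), (np.float64(0.212), np.int64(5)), (np.float64(0.216), np.int64(8)), (np.float64(0.22), np.int64(5)), (np.float64(0.224), np.int64(1)), (np.float64(0.228), np.int64(1)), (np.float64(0.232), np.int64(5)), (np.float64(0.236), np.int64(15)), (np.float64(0.24), np.int64(45)), (np.float64(0.244), np.int64(43)), (np.float64(0.248), np.int64(8)), (np.float64(0.252), np.int64(13))]
[-1.63320591 -0.77875653  2.01291733] [ 4.26062651e-02 -5.99398398e+01  3.46547377e+01 -7.79295824e-01
  1.68858137e-02  7.86189939e-04]
```

```bash
python3 -c "
from h import *
im=get_image('side'); cv2.imwrite('pics/s7.png',cv2.resize(im['img'][70:230,270:400],None,fx=5,fy=5,interpolation=3)[:600])
im=get_image('wrist'); cv2.imwrite('pics/w7.png',im['img'])
im=get_image('top'); cv2.imwrite('pics/t7.png',cv2.resize(im['img'][50:250,200:380],None,fx=3,fy=3))
"
```

```text
(no output)
```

View pics/s7.png

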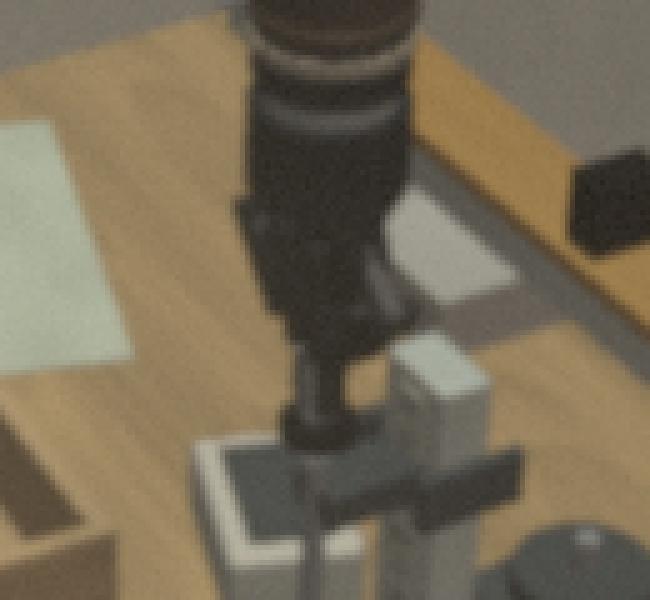

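View pics/w7.png

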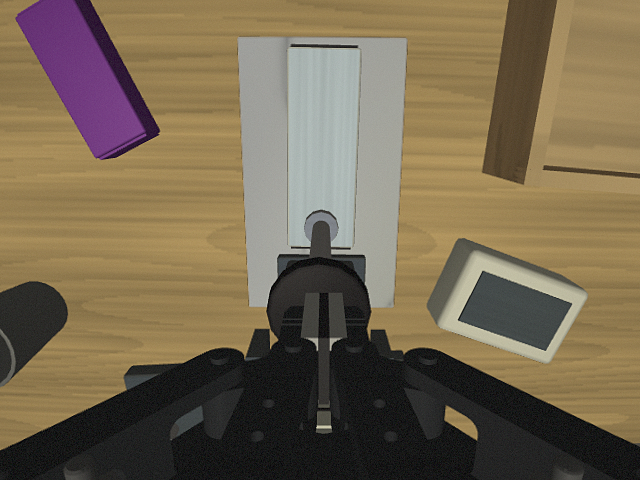

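View pics/t7.png

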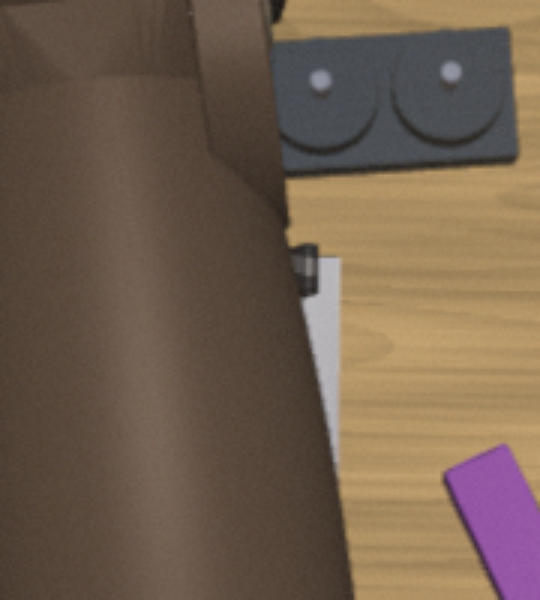

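```bash
python3 -c "
from h import *
im=get_image('side'); cv2.imwrite('pics/s8.png',cv2.resize(im['img'][140:220,300:380],None,fx=7.5,fy=7.5,interpolation=3))
W=cloud(im)
for v in range(145,212,3): print(v,np.round(W[v,326:340:3,:]*1000).astype(int).tolist())
print(np.round(proj(im,[[.664,.097,z] for z in (.076,.08,.09,.1,.11,.2,.21,.22)]),1).tolist())
plan([.664,.097,.21],91.1)
"
```

```text
145 [[849, 426, 1], [652, 98, 270], [656, 91, 273], [662, 87, 273], [671, 88, 269]]
148 [[842, 415, -1], [654, 100, 259], [657, 92, 263], [661, 85, 266], [672, 89, 260]]
151 [[652, 111, 244], [653, 99, 251], [656, 89, 257], [662, 86, 256], [677, 97, 244]]
154 [[643, 96, 248], [651, 95, 246], [658, 93, 245], [666, 92, 242], [671, 87, 244]]
157 [[642, 94, 241], [647, 88, 243], [652, 82, 245], [660, 81, 243], [665, 77, 243]]
160 [[777, 308, 45], [773, 286, 60], [652, 82, 236], [657, 77, 238], [687, 110, 205]]
163 [[766, 290, 50], [661, 109, 206], [658, 92, 219], [672, 99, 209], [679, 96, 208]]
166 [[756, 274, 53], [660, 107, 199], [661, 95, 206], [667, 91, 207], [675, 89, 205]]
169 [[748, 260, 55], [663, 111, 186], [657, 89, 203], [659, 79, 209], [668, 79, 205]]
172 [[742, 250, 53], [749, 246, 54], [658, 90, 192], [660, 78, 200], [672, 83, 192]]
175 [[737, 241, 51], [743, 236, 52], [660, 92, 181], [663, 83, 186], [671, 81, 184]]
178 [[728, 227, 53], [735, 223, 53], [659, 90, 173], [753, 220, 48], [759, 213, 51]]
181 [[725, 222, 47], [732, 217, 47], [663, 95, 159], [743, 204, 52], [753, 
[... 460 characters left out ...]
, 109], [661, 88, 106], [667, 84, 107], [732, 167, 19]]
202 [[660, 114, 77], [664, 107, 81], [676, 111, 72], [680, 103, 77], [723, 154, 21]]
205 [[655, 106, 75], [659, 98, 79], [669, 99, 74], [672, 91, 79], [682, 92, 74]]
208 [[649, 96, 75], [656, 92, 75], [658, 82, 81], [667, 82, 78], [674, 79, 77]]
211 [[642, 85, 75], [648, 79, 78], [658, 82, 71], [665, 77, 72], [671, 73, 73]]
[[330.9, 205.6], [330.9, 204.4], [331.1, 201.5], [331.2, 198.5], [331.3, 195.5], [332.5, 167.3], [332.7, 164.0], [332.8, 160.7]]
t 12.35 pos [0.6634 0.0971 0.211 ] rpy [-90.17   0.    91.15] q1,q6 [8.3 7.2] F [-1.9  0.5  2.4] w 0.001
 travel [-0.0001  0.001  -0.0006] rot [ 0.003   0.0009 -0.    ] rows lin 0.0 ang 0.0
```

View pics/s8.png

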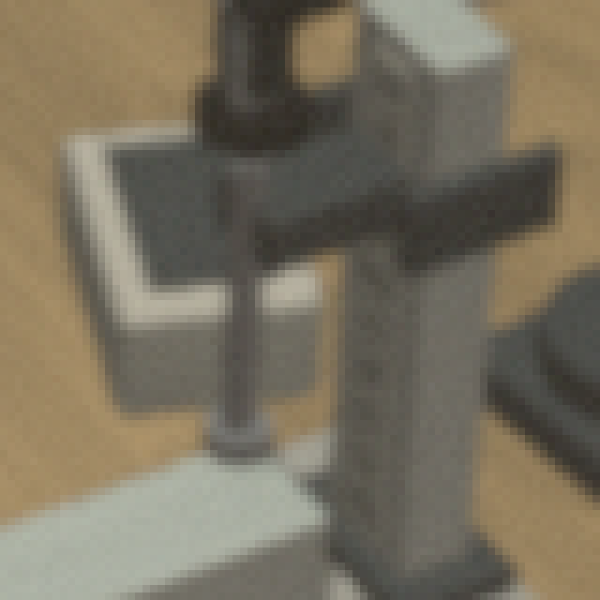

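```bash
python3 -c "
from h import *
s=sense(); im=get_image('wrist'); W=cloud(im,s)
for n,u,v in [('riser',325,120),('riser2',325,180),('granite',265,150),('bench',200,60),('pad',290,290),('pad2',350,280),('pad3',345,345),('foot',320,218),('fing',310,320),('fingpad',338,310),('fintip',337,297),('ft2',312,294)]:
  print(n,np.round(W[v,u]*1000,1), im['range_z'][v,u])
cv2.imwrite('pics/w8.png',cv2.resize(im['img'][200:440,240:420],None,fx=2.5,fy=2.5,interpolation=3))
print(s['qpos'])
"
```

```text
riser [588.2  96.2  76.2] 0.29804632
riser2 [631.5  97.2  76.5] 0.30939198
granite [613.4  44.9  20.7] 0.35795167
bench [ 5.38e+02 -1.39e+01  1.00e-01] 0.357014
pad [651.9  84.  244. ] 0.15360785
pad2 [647.4 106.1 244.4] 0.15212074
pad3 [648.2 102.  290.3] 0.108128265
foot [653.5  94.1 109.4] 0.28368244
fing [650.2  92.3 272. ] 0.1262022
fingpad [650.2 101.1 264.3] 0.13369094
fintip [650.6 101.1 252.9] 0.14476241
ft2 [650.9  92.3 249.8] 0.14783195
[ 8.33770152e+00  2.38027594e+01  2.10295385e+01  8.70586227e+01
 -2.21816243e-02  7.18381964e+00]
```

View pics/w8.png

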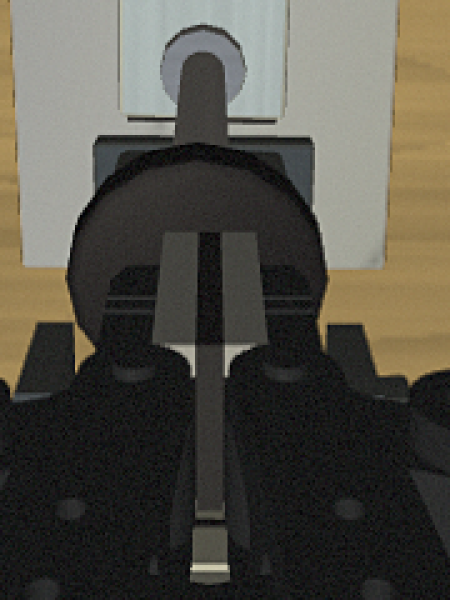

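```bash
python3 -c "
from h import *
im=get_image('wrist'); H=np.array(im['hand_eye'])
K=np.array([[im['fx'],0,im['cx']],[0,im['fy'],im['cy']],[0,0,1.]])
P=np.array([[0,0,0],[0,-.019,0],[0,-.034,0],[0,-.034,0.011],[0,0,.011]],float)
C=(P-H[:3,3])@H[:3,:3]
print(C); print(cv2.projectPoints(C,np.zeros(3),np.zeros(3),K,np.array(im['dist_coeffs'],float))[0].reshape(-1,2))
"
```

```text
[[0.00045239 0.01968395 0.18853117]
 [0.00045478 0.02476528 0.17022324]
 [0.00045666 0.02877686 0.15576962]
 [0.00047075 0.01817755 0.1528278 ]
 [0.00046647 0.00908464 0.18558935]]
[[324.41048977 286.53928833]
 [324.52260036 303.51681223]
 [324.62943632 319.71186699]
 [324.69209859 292.54888169]
 [324.45807239 263.58848272]]
```

carry_out(fingers=[1,1,1,1,1,1], travel=[[0,-0.02,0],[0,-0.04,0],[0,-0.06,0],[0,-0.08,0],[0,-0.08,0],[0,-0.08,0]], rot=[[0,0,0],[0,0,0],[0,0,0],[0,0,0],[0,0,0],[0,0,0]])

```text
time_s: 12.95
tool_pos: [0.6641, 0.0973, 0.2917]
orientation: [-90.3, -0.0, 91.2]
wrist_force: [0.1, 0.4, -0.5]
width: 0.0
```

```bash
python3 -c "
from h import *
s=sense(); im=get_image('wrist'); W=cloud(im,s); print(s['tool_pos'],s['wrist_force'])
for v in range(240,330,6): print(v,np.round(W[v,[305,312,324,337,345],2]*1000))
cv2.imwrite('pics/w9.png',cv2.resize(im['img'][200:440,240:420],None,fx=2.5,fy=2.5,interpolation=3))
im=get_image('side'); cv2.imwrite('pics/s9.png',cv2.resize(im['img'][80:200,280:400],None,fx=5,fy=5,interpolation=3))
print(proj(im,[s['tool_pos']]))
"
```

```text
[0.66409441 0.09726363 0.29171818] [ 0.11962411  0.40016055 -0.53067643]
240 [267. 267. 267. 265. 267.]
246 [266. 265. 265. 265. 266.]
252 [267. 268. 266. 266.  nan]
258 [268. 267. 266. 266. 266.]
264 [266. 266. 268. 267. 266.]
270 [266. 265. 266. 266. 266.]
276 [267. 267. 266. 266. 267.]
282 [266. 266. 266. 266. 266.]
288 [265. 267. 266. 266. 226.]
294 [331. 330. 331. 332. 228.]
300 [336. 336. 337. 335. 226.]
306 [342. 341. 341. 342. 333.]
312 [346. 345. 346. 346. 337.]
318 [351. 350. 350. 349. 343.]
324 [354. 354. 354. 354. 355.]
[[333.84924098 136.10594293]]
```

View pics/w9.png

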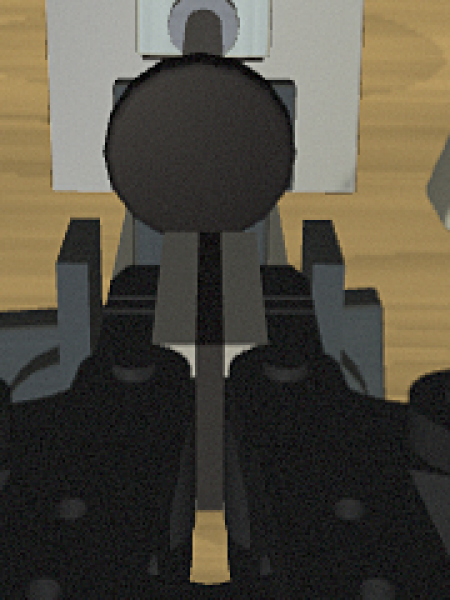

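View pics/s9.png

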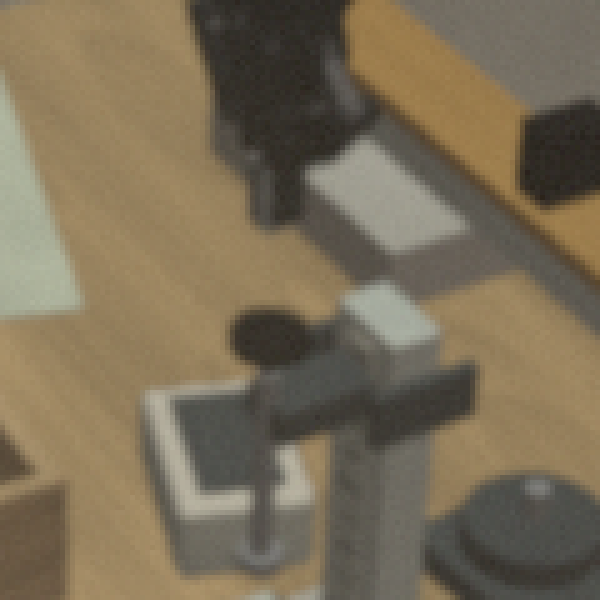

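carry_out(fingers=[1,1,1,1,1,1,1,1,1,1,1,1], travel=[[0,0.015,0],[0,0.03,0],[0,0.036,0],[0,0.042,0],[0,0.05,0],[0,0.058,0],[0,0.066,0],[0,0.074,0],[0,0.082,0],[0,0.09,0],[0,0.096,0],[0,0.099,0]], rot=[[0,0,0],[0,0,0],[0,0,0],[0,0,0],[0,0,0],[0,0,0],[0,0,0],[0,0,0],[0,0,0],[0,0,0],[0,0,0],[0,0,0]])

```text
time_s: 14.05
tool_pos: [0.6634, 0.0971, 0.191]
orientation: [-90.1, 0.0, 91.2]
wrist_force: [-0.1, -0.1, 3.1]
width: 0.003
```

carry_out(fingers=[1,1,1,1,1,1,1], travel=[[0,0.001,0],[0,0.002,0],[0,0.003,0],[0,0.004,0],[0,0.005,0],[0,0.005,0],[0,0.005,0]], rot=[[0,0,0],[0,0,0],[0,0,0],[0,0,0],[0,0,0],[0,0,0],[0,0,0]])

```text
time_s: 14.63
tool_pos: [0.6635, 0.0972, 0.1878]
orientation: [-90.2, -0.0, 91.2]
wrist_force: [-2.1, -0.6, 5.4]
width: 0.002
```

carry_out(fingers=[1,1,1,1,1,1,1,1,1,1,1,1], travel=[[0,0.001,0],[0,0.002,0],[0,0.003,0],[0,0.004,0],[0,0.005,0],[0,0.005,0],[0,0.005,0],[0,0.005,0],[0,0.005,0],[0,0.005,0],[0,0.005,0],[0,0.005,0]], rot=[[0,0,0],[0,0,0],[0,0,0],[0,0,0],[0,0,0],[0,0,0],[0,0,0],[0,0,0],[0,0,0],[0,0,0],[0,0,0],[0,0,0]])

```text
time_s: 15.63
tool_pos: [0.6636, 0.0971, 0.1833]
orientation: [-90.3, -0.0, 91.2]
wrist_force: [-2.2, -0.0, 7.1]
width: 0.002
```

```bash
python3 -c "
from h import *
plan([.664,.097,.29],91.1)
im=get_image('side'); cv2.imwrite('pics/s10.png',cv2.resize(im['img'][130:230,290:390],None,fx=6,fy=6,interpolation=3))
s=sense(); im=get_image('wrist'); W=cloud(im,s); cv2.imwrite('pics/w10.png',im['img']); print(np.round(W[280:290,290,2],4))
"
```

```text
t 15.63 pos [0.6636 0.0971 0.1833] rpy [-9.026e+01 -1.000e-02  9.115e+01] q1,q6 [8.3 7.2] F [-2.2 -0.   7.1] w 0.002
 travel [-1.000e-04 -1.067e-01 -9.000e-04] rot [0.0046 0.001  0.0002] rows lin 2.6 ang 0.0
[0.2175 0.2173 0.2167 0.217  0.216  0.217  0.2161 0.2169 0.2176 0.2183]
```

View pics/s10.png

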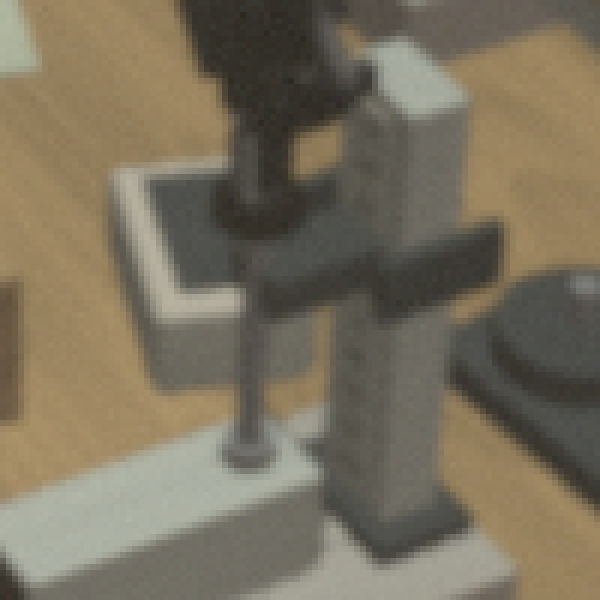

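carry_out(fingers=[1,1,1,1,1,1,1,0,-1,-1,-1,-1], travel=[[0,0,0],[0,0,0],[0,0,0],[0,-0.03,0],[0,-0.06,0],[0,-0.09,0],[0,-0.11,0],[0,-0.11,0.04],[0,-0.11,0.08],[0,-0.11,0.12],[0,-0.08,0.125],[0,-0.04,0.125]], rot=[[0,0,0],[0,0,0],[0,0,0],[0,0,0],[0,0,0],[0,0,0],[0,0,0],[0,0,0],[0,0,0],[0,0,0],[0,0,0],[0,0,0]])

```text
time_s: 16.73
tool_pos: [0.5384, 0.095, 0.2255]
orientation: [-90.7, -0.1, 91.2]
wrist_force: [1.7, 0.2, 0.5]
width: 0.709
```

```bash
python3 -c "
from h import *
im=get_image('top'); cv2.imwrite('pics/t11.png',im['img'])
W=cloud(get_image('side'))
m=(abs(W[...,0]-.62)<.12)&(abs(W[...,1]-.097)<.05)&(W[...,2]>.068)&(W[...,2]<.084)
print(m.sum(),cv2.minAreaRect((W[m][:,:2]*1000).astype(np.float32)))
plan([0.555,0.095,0.11],91.1)
plan([0.555,0.095,0.006],91.1)
s=sense(); im=get_image('wrist'); cv2.imwrite('pics/w11.png',im['img']);W=cloud(im,s)
m=(abs(W[...,2]-.076)<.006)&(abs(W[...,1]-.097)<.05)&(W[...,0]<0.7)
print(m.sum(),cv2.minAreaRect((W[m][:,:2]*1000).astype(np.float32)))
"
```

```text
973 ((638.7969970703125, 94.35404968261719), (200.35394287109375, 60.057456970214844), 1.0824137926101685)
t 16.83 pos [0.5325 0.0936 0.2138] rpy [-89.34   0.13  91.17] q1,q6 [10.   8.8] F [-0.8 -0.1 -0.9] w 0.872
 travel [ 0.0011  0.1035 -0.0238] rot [-0.0116  0.0012 -0.0023] rows lin 2.5 ang 0.1
t 16.83 pos [0.5325 0.0936 0.2138] rpy [-89.34   0.13  91.17] q1,q6 [10.   8.8] F [-0.8 -0.1 -0.9] w 0.872
 travel [ 0.0014  0.2075 -0.025 ] rot [-0.0116  0.0012 -0.0023] rows lin 5.0 ang 0.1
10283 ((611.0682983398438, 95.05859375), (149.19602966308594, 51.58342361450195), 0.20585639774799347)
```

View pics/w11.png

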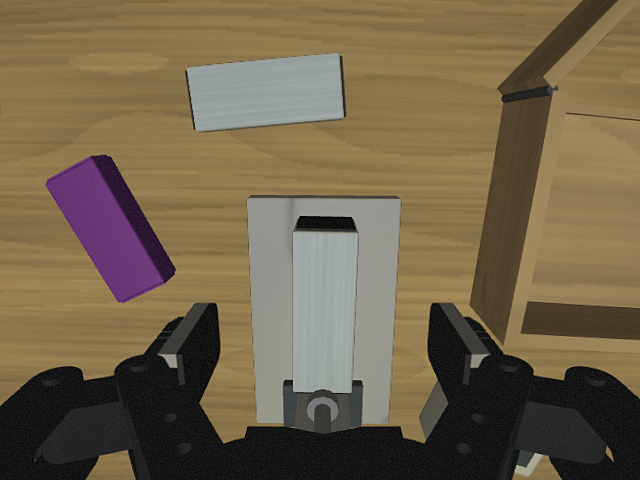

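carry_out(fingers=[-1,-1,-1,-1,-1,-1,-1,-1,-1,-1], travel=[[0.001,0.03,-0.026],[0.001,0.06,-0.026],[0.001,0.09,-0.026],[0.001,0.12,-0.026],[0.001,0.15,-0.026],[0.001,0.17,-0.026],[0.001,0.19,-0.026],[0.001,0.2,-0.026],[0.001,0.207,-0.026],[0.001,0.207,-0.026]], rot=[[-0.012,0,0],[-0.012,0,0],[-0.012,0,0],[-0.012,0,0],[-0.012,0,0],[-0.012,0,0],[-0.012,0,0],[-0.012,0,0],[-0.012,0,0],[-0.012,0,0]])

```text
time_s: 17.72
tool_pos: [0.5664, 0.0963, 0.0152]
orientation: [-90.9, -0.0, 91.2]
wrist_force: [-0.5, 0.0, -0.5]
width: 0.999
```

carry_out(fingers=[0,1,1,1,1,1,1,1,1,1], travel=[[0,0,0],[0,0,0],[0,0,0],[0,0,0],[0,0,0],[0,0,0],[0,0,0],[0,0,0],[0,0,0],[0,0,0]], rot=[[0,0,0],[0,0,0],[0,0,0],[0,0,0],[0,0,0],[0,0,0],[0,0,0],[0,0,0],[0,0,0],[0,0,0]], squeeze=80)

```text
time_s: 18.55
tool_pos: [0.5664, 0.0963, 0.0168]
orientation: [-91.1, -0.0, 91.2]
wrist_force: [-0.2, -0.7, 5.8]
width: 0.592
```

```bash
python3 -c "
from h import *
plan([0.48,0.093,0.03],91.1)
im=get_image('side'); cv2.imwrite('pics/s12.png',cv2.resize(im['img'][120:320,200:420],None,fx=3,fy=3))"
```

```text
t 18.55 pos [0.5664 0.0963 0.0168] rpy [-9.107e+01 -3.000e-02  9.115e+01] q1,q6 [9.7 8.6] F [-0.2 -0.7  5.8] w 0.592
 travel [-0.0016 -0.0148  0.0862] rot [0.0186 0.0009 0.0004] rows lin 2.1 ang 0.1
```

View pics/s12.png

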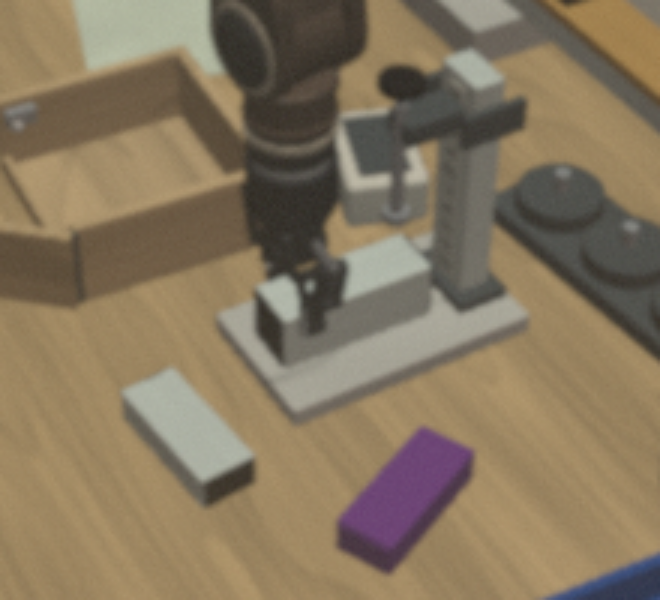

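carry_out(fingers=[1,1,1,1,1,1,1,1,1,1,1], travel=[[0,-0.008,0],[0,-0.018,0.005],[0,-0.02,0.03],[0,-0.02,0.06],[0,-0.04,0.09],[0,-0.07,0.12],[0,-0.1,0.15],[0,-0.11,0.15],[0,-0.115,0.15],[0,-0.115,0.15],[0,-0.115,0.15]], rot=[[0,0,0],[0,0,0],[0,0,0],[0,0,0],[0,0,0],[0,0,0],[0,0,0],[0,0,0],[0,0,0],[0,0,0],[0,0,0]])

```text
time_s: 19.52
tool_pos: [0.4138, 0.0931, 0.1271]
orientation: [-90.9, 0.0, 91.2]
wrist_force: [-1.0, -0.1, -2.9]
width: 0.593
```

```bash
python3 -c "
from h import *
plan([0.492,0.357,0.13],87)
im=get_image('side'); cv2.imwrite('pics/s13.png',cv2.resize(im['img'][80:320,100:420],None,fx=2.4,fy=2.4))"
```

```text
t 19.52 pos [0.4138 0.0931 0.1271] rpy [-90.87   0.    91.16] q1,q6 [12.8 11.7] F [-1.  -0.1 -2.9] w 0.593
 travel [ 0.2623 -0.0017 -0.0835] rot [0.0151 0.0725 0.0005] rows lin 6.6 ang 0.6
```

View pics/s13.png

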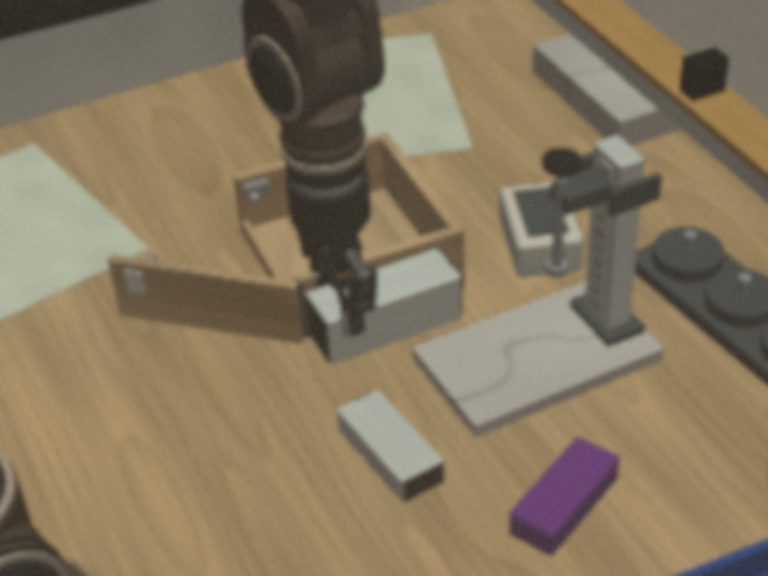

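carry_out(fingers=[1,1,1,1,1,1,1,1,1,1,1,1], travel=[[0.03,-0.005,-0.005],[0.065,-0.01,-0.015],[0.1,-0.01,-0.03],[0.135,-0.01,-0.045],[0.17,-0.01,-0.06],[0.205,-0.01,-0.07],[0.235,-0.01,-0.08],[0.255,-0.01,-0.083],[0.262,-0.01,-0.083],[0.262,-0.01,-0.083],[0.262,-0.01,-0.083],[0.262,-0.01,-0.083]], rot=[[0,0.01,0],[0,0.02,0],[0,0.03,0],[0,0.04,0],[0,0.05,0],[0,0.06,0],[0,0.07,0],[0,0.0725,0],[0,0.0725,0],[0,0.0725,0],[0,0.0725,0],[0,0.0725,0]])

```text
time_s: 20.57
tool_pos: [0.4906, 0.3553, 0.1379]
orientation: [-90.8, 0.0, 87.0]
wrist_force: [-0.1, 0.7, -2.4]
width: 0.591
```

```bash
python3 -c "
from h import *
plan([0.492,0.357,0.007],87)
im=get_image('side'); cv2.imwrite('pics/s14.png',cv2.resize(im['img'][80:280,130:370],None,fx=3,fy=3))
im=get_image('top'); cv2.imwrite('pics/t14.png',cv2.resize(im['img'][150:350,70:270],None,fx=3,fy=3))
s=sense();im=get_image('wrist'); cv2.imwrite('pics/w14.png',im['img'])"
```

```text
t 20.57 pos [0.4906 0.3553 0.1379] rpy [-9.079e+01  2.000e-02  8.695e+01] q1,q6 [36.2 39.2] F [-0.1  0.7 -2.4] w 0.591
 travel [0.0018 0.1309 0.0004] rot [ 0.0138 -0.0008 -0.0004] rows lin 3.1 ang 0.1
```

View pics/s14.png

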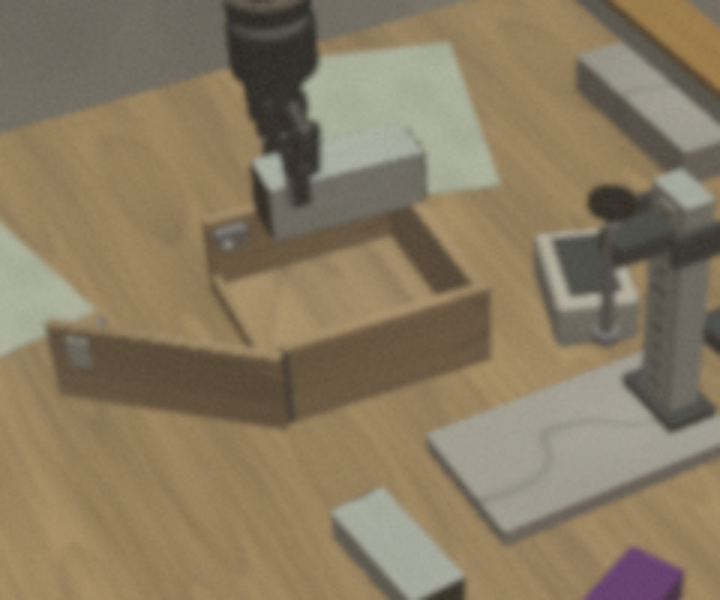

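View pics/w14.png

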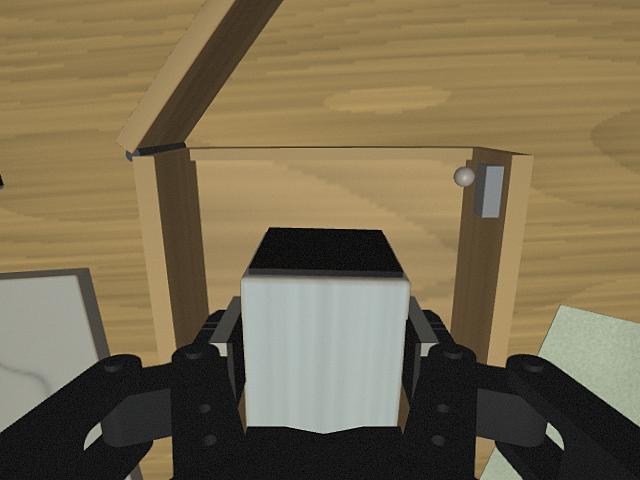

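carry_out(fingers=[1,1,1,1,1,1,1,1,1,1], travel=[[0.001,0.02,0],[0.002,0.045,0],[0.002,0.07,0],[0.002,0.09,0],[0.002,0.105,0],[0.002,0.115,0],[0.002,0.122,0],[0.002,0.126,0],[0.002,0.128,0],[0.002,0.128,0]], rot=[[0,0,0],[0,0,0],[0,0,0],[0,0,0],[0,0,0],[0,0,0],[0,0,0],[0,0,0],[0,0,0],[0,0,0]])

```text
time_s: 21.55
tool_pos: [0.4932, 0.3588, 0.0112]
orientation: [-90.9, -0.1, 87.0]
wrist_force: [-0.1, -0.6, -2.9]
width: 0.593
```

carry_out(fingers=[1,1,1,1,1], travel=[[0,0.001,0],[0,0.002,0],[0,0.003,0],[0,0.003,0],[0,0.003,0]], rot=[[0,0,0],[0,0,0],[0,0,0],[0,0,0],[0,0,0]])

```text
time_s: 21.97
tool_pos: [0.4929, 0.3588, 0.0078]
orientation: [-90.9, -0.1, 87.0]
wrist_force: [0.9, -0.9, -2.4]
width: 0.595
```

carry_out(fingers=[1,1,1,1,1], travel=[[0,0.001,0],[0,0.002,0],[0,0.0025,0],[0,0.0025,0],[0,0.0025,0]], rot=[[0,0,0],[0,0,0],[0,0,0],[0,0,0],[0,0,0]])

```text
time_s: 22.38
tool_pos: [0.4931, 0.3589, 0.0068]
orientation: [-90.9, -0.1, 87.0]
wrist_force: [-3.9, -0.9, 8.2]
width: 0.593
```

carry_out(fingers=[0.3,0,-0.5,-1,-1,-1,-1,-1,-1,-1,-1,-1], travel=[[0,-0.001,0],[0,-0.001,0],[0,-0.001,0],[0,-0.001,0],[0,-0.001,0],[0,-0.001,0],[0,-0.01,0],[0,-0.04,0],[0,-0.08,0],[0,-0.12,0],[0,-0.15,0],[0,-0.15,0]], rot=[[0,0,0],[0,0,0],[0,0,0],[0,0,0],[0,0,0],[0,0,0],[0,0,0],[0,0,0],[0,0,0],[0,0,0],[0,0,0],[0,0,0]])

```text
time_s: 23.38
tool_pos: [0.4932, 0.3606, 0.1636]
orientation: [-91.4, -0.5, 87.0]
wrist_force: [0.1, 0.8, 0.4]
width: 0.999
```

```bash
python3 -c "
from h import *
im=get_image('side'); cv2.imwrite('pics/s15.png',cv2.resize(im['img'][80:320,130:420],None,fx=2.5,fy=2.5))
s=sense();im=get_image('wrist'); cv2.imwrite('pics/w15.png',im['img']); W=cloud(im,s); print(s['tool_pos'],s['wrist_force'])
m=(abs(W[...,2]-.066)<.006)&(abs(W[...,1]-.357)<.08)&(W[...,0]>0.43); m[250:,:200]=0
print(np.median(W[m][:,2])); print(cv2.minAreaRect((W[m][:,:2]*1000).astype(np.float32)))
"; python3 m.py | grep 30-70
```

```text
[0.49254567 0.36007274 0.16026683] [ 0.06223615 -0.17910012  0.23235714]
0.06687845157121822
((538.5823974609375, 357.0481872558594), (180.15501403808594, 159.8970947265625), 0.00027829603641293943)
30-70 [371. 232.] 1207 xy mm [ 555.1 -101.8] size [122.2  51.8] ang 26.4 z med 0.0351
30-70 [302. 283.] 1427 xy mm [436.7  45.7] size [ 51.9 128.8] ang 6.1 z med 0.035
30-70 [420. 354.] 935 xy mm [ 291.2 -211.1] size [79.7 54.2] ang 87.2 z med 0.0345
```

View pics/s15.png

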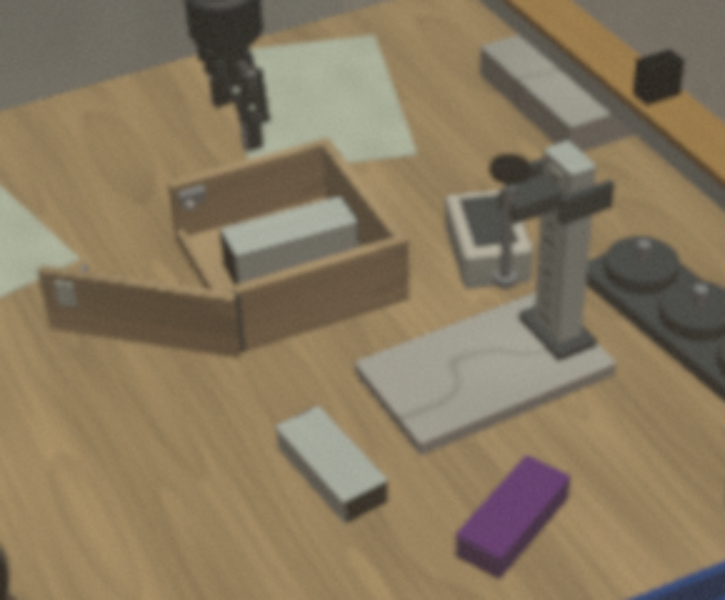

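View pics/w15.png

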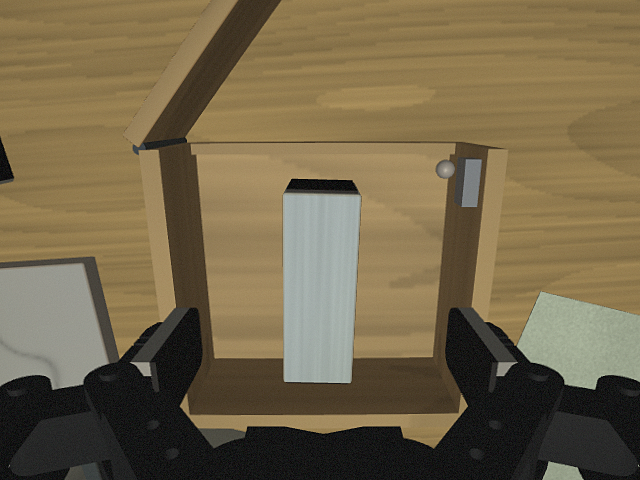

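```bash
python3 -c "
from h import *
plan([0.4325,0.0855,0.09],6.1)"
```

```text
t 23.53 pos [0.4908 0.3588 0.1556] rpy [-90.9   -0.1   87.01] q1,q6 [36.4 39.4] F [-0.9  0.4 -0.5] w 0.999
 travel [-0.2761  0.0645  0.045 ] rot [0.0118 1.4121 0.0125] rows lin 6.9 ang 11.3
```

carry_out(fingers=[-1,-1,-1,-1,-1,-1,-1,-1,-1,-1,-1,-1], travel=[[-0.025,-0.005,0.005],[-0.05,-0.005,0.01],[-0.08,-0.005,0.015],[-0.11,0,0.02],[-0.14,0,0.025],[-0.17,0.01,0.03],[-0.2,0.02,0.035],[-0.23,0.03,0.04],[-0.255,0.045,0.045],[-0.276,0.06,0.045],[-0.276,0.064,0.045],[-0.276,0.064,0.045]], rot=[[0.012,1.412,0.0125],[0.012,1.412,0.0125],[0.012,1.412,0.0125],[0.012,1.412,0.0125],[0.012,1.412,0.0125],[0.012,1.412,0.0125],[0.012,1.412,0.0125],[0.012,1.412,0.0125],[0.012,1.412,0.0125],[0.012,1.412,0.0125],[0.012,1.412,0.0125],[0.012,1.412,0.0125]])

```text
time_s: 24.53
tool_pos: [0.4297, 0.0837, 0.0872]
orientation: [-90.1, 0.4, 5.6]
wrist_force: [0.1, 0.1, 0.4]
width: 0.999
```

```bash
python3 -c "
from h import *
plan([0.4325,0.0855,-0.015],6.1)
s=sense();im=get_image('wrist'); cv2.imwrite('pics/w16.png',im['img'])
im=get_image('side'); cv2.imwrite('pics/s16.png',cv2.resize(im['img'][80:320,130:420],None,fx=2.5,fy=2.5))
W=cloud(im); m=(abs(W[...,2]-.034)<.006)&(abs(W[...,0]-.435)<.05)&(abs(W[...,1]-.045)<.1); m[:230]=0
print(m.sum(),cv2.minAreaRect((W[m][:,:2]*1000).astype(np.float32)))
"
```

```text
t 24.53 pos [0.4297 0.0837 0.0872] rpy [-90.05   0.37   5.64] q1,q6 [11.  95.4] F [0.1 0.1 0.4] w 0.999
 travel [0.0036 0.1022 0.0016] rot [ 0.0009 -0.0081 -0.0065] rows lin 2.5 ang 0.1
830 ((435.95281982421875, 41.68974304199219), (55.000038146972656, 131.84750366210938), 5.8094329833984375)
```

View pics/w16.png

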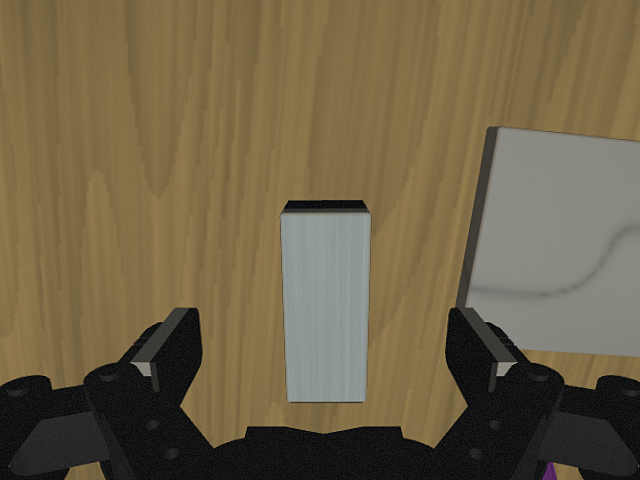

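View pics/s16.png

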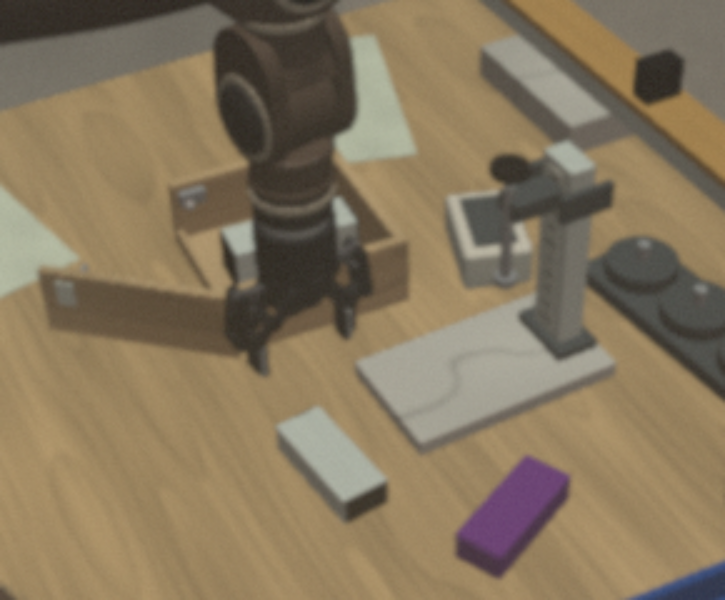

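carry_out(fingers=[-1,-1,-1,-1,-1,-1,-1,-1,-1], travel=[[0.003,0.02,0.001],[0.003,0.045,0.001],[0.003,0.065,0.001],[0.003,0.08,0.001],[0.003,0.09,0.001],[0.003,0.098,0.001],[0.003,0.103,0.001],[0.003,0.105,0.001],[0.003,0.105,0.001]], rot=[[0,-0.008,-0.006],[0,-0.008,-0.006],[0,-0.008,-0.006],[0,-0.008,-0.006],[0,-0.008,-0.006],[0,-0.008,-0.006],[0,-0.008,-0.006],[0,-0.008,-0.006],[0,-0.008,-0.006]])

```text
time_s: 25.38
tool_pos: [0.4352, 0.0868, -0.0148]
orientation: [-90.0, -0.3, 6.6]
wrist_force: [0.6, 0.1, -0.3]
width: 0.998
```

```bash
python3 -c "
from h import *
plan([0.4325,0.0855,-0.02],6.1)
im=get_image('side'); cv2.imwrite('pics/s17.png',cv2.resize(im['img'][180:300,190:310],None,fx=5,fy=5))
"
```

```text
t 25.38 pos [ 0.4352  0.0868 -0.0148] rpy [-90.02  -0.29   6.58] q1,q6 [11.3 94.7] F [ 0.6  0.1 -0.3] w 0.998
 travel [-0.0028  0.0052 -0.001 ] rot [0.0004 0.0084 0.0051] rows lin 0.1 ang 0.1
```

View pics/s17.png

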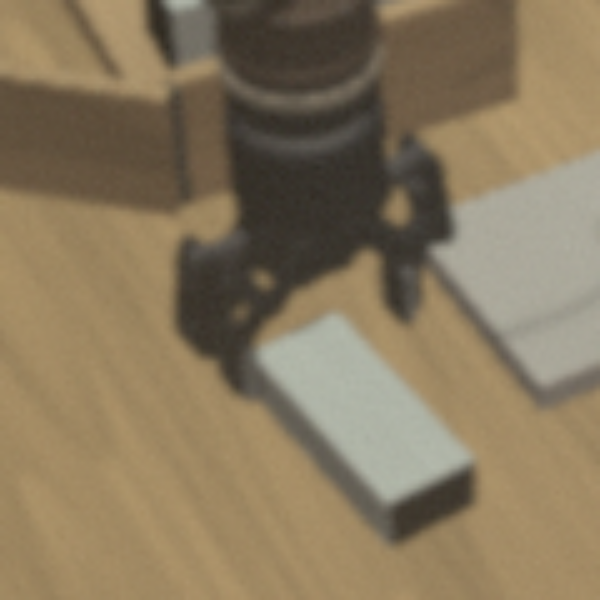

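carry_out(fingers=[-1,-1,-1,0,1,1,1,1,1,1,1,1], travel=[[-0.002,0.003,0],[-0.002,0.006,0],[-0.002,0.006,0],[-0.002,0.006,0],[-0.002,0.006,0],[-0.002,0.006,0],[-0.002,0.006,0],[-0.002,0.006,0],[-0.002,0.006,0],[-0.002,0.006,0],[-0.002,0.006,0],[-0.002,0.006,0]], rot=[[0,0.008,0.005],[0,0.008,0.005],[0,0.008,0.005],[0,0.008,0.005],[0,0.008,0.005],[0,0.008,0.005],[0,0.008,0.005],[0,0.008,0.005],[0,0.008,0.005],[0,0.008,0.005],[0,0.008,0.005],[0,0.008,0.005]], squeeze=80)

```text
time_s: 26.43
tool_pos: [0.4336, 0.0866, -0.0201]
orientation: [-90.0, -0.1, 6.1]
wrist_force: [-0.3, 0.3, 5.6]
width: 0.588
```

```bash
python3 -c "
from h import *
plan([0.4325,0.0855,-0.02],6.1)
im=get_image('side'); cv2.imwrite('pics/s18.png',cv2.resize(im['img'][180:300,190:310],None,fx=5,fy=5))
"
```

```text
t 26.43 pos [ 0.4336  0.0866 -0.0201] rpy [-9.001e+01 -6.000e-02  6.090e+00] q1,q6 [11.3 95.2] F [-0.3  0.3  5.6] w 0.588
 travel [-0.0012 -0.0001 -0.001 ] rot [ 0.0001 -0.0001  0.0011] rows lin 0.0 ang 0.0
```

View pics/s18.png

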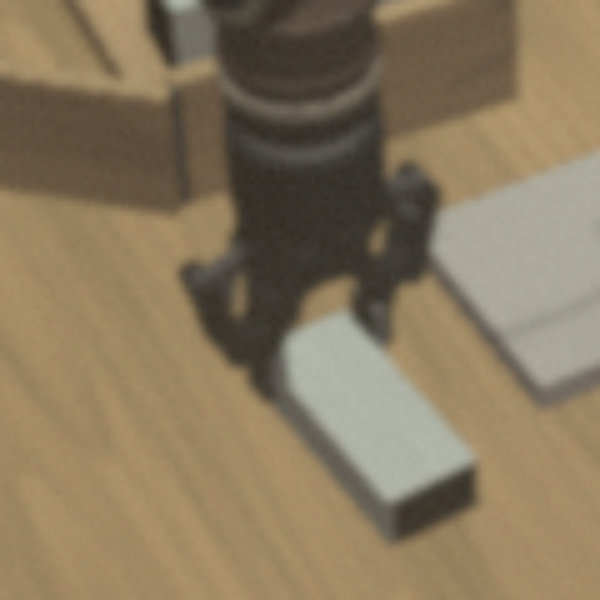

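carry_out(fingers=[1,1,1,1,1,1,1,1,1,1,1,1], travel=[[0,-0.01,0],[0,-0.03,0],[0,-0.05,0],[-0.01,-0.07,0],[-0.02,-0.08,0.005],[-0.03,-0.08,0.01],[-0.033,-0.08,0.01],[-0.033,-0.08,0.01],[-0.033,-0.08,0.01],[-0.033,-0.08,0.01],[-0.033,-0.08,0.01],[-0.033,-0.08,0.01]], rot=[[0,0,0],[0,0,0],[0,0,0],[0,-0.12,0],[0,-0.24,0],[0,-0.36,0],[0,-0.48,0],[0,-0.6,0],[0,-0.72,0],[0,-0.84,0],[0,-0.96,0],[0,-1.08,0]])

```text
time_s: 27.48
tool_pos: [0.3988, 0.0929, 0.0594]
orientation: [-90.0, 0.0, 68.3]
wrist_force: [-0.2, 0.0, -2.0]
width: 0.59
```

```bash
python3 -c "
from h import *
plan([0.42,0.0935,0.03],91.1)
plan([0.50,0.094,0.03],91.1)
im=get_image('side'); cv2.imwrite('pics/s19.png',cv2.resize(im['img'][120:320,200:420],None,fx=3,fy=3))
"
```

```text
t 27.48 pos [0.3988 0.0929 0.0594] rpy [-8.998e+01  3.000e-02  6.832e+01] q1,q6 [13.1 34.8] F [-0.2  0.  -2. ] w 0.59
 travel [ 0.0084  0.0294 -0.0195] rot [-0.0004 -0.3975 -0.0005] rows lin 0.9 ang 3.2
t 27.48 pos [0.3988 0.0929 0.0594] rpy [-8.998e+01  3.000e-02  6.832e+01] q1,q6 [13.1 34.8] F [-0.2  0.  -2. ] w 0.59
 travel [ 0.0384  0.0294 -0.0936] rot [-0.0004 -0.3975 -0.0005] rows lin 2.5 ang 3.2
```

View pics/s19.png

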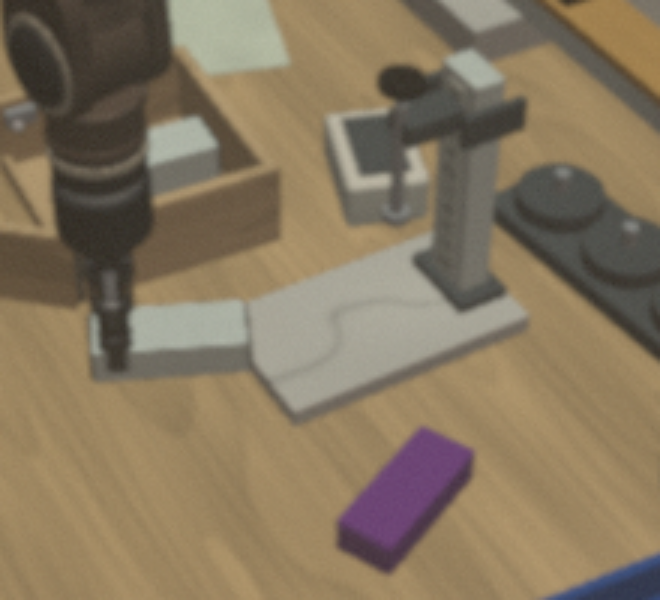

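carry_out(fingers=[1,1,1,1,1,1,1,1,1], travel=[[0,0,0],[0,0.005,0],[0.005,0.01,-0.01],[0.015,0.02,-0.03],[0.025,0.029,-0.06],[0.035,0.029,-0.085],[0.038,0.029,-0.0936],[0.038,0.029,-0.0936],[0.038,0.029,-0.0936]], rot=[[0,-0.12,0],[0,-0.24,0],[0,-0.34,0],[0,-0.3975,0],[0,-0.3975,0],[0,-0.3975,0],[0,-0.3975,0],[0,-0.3975,0],[0,-0.3975,0]])

```text
time_s: 28.28
tool_pos: [0.4996, 0.0929, 0.0299]
orientation: [-89.9, 0.0, 90.7]
wrist_force: [-0.8, -0.1, -2.1]
width: 0.594
```

```bash
python3 -c "
from h import *
plan([0.571,0.0955,0.003],91.1)
"
```

```text
t 28.28 pos [0.4996 0.0929 0.0299] rpy [-8.990e+01  3.000e-02  9.066e+01] q1,q6 [10.5  9.9] F [-0.8 -0.1 -2.1] w 0.594
 travel [ 0.0018  0.0268 -0.0715] rot [-0.0017 -0.0078 -0.0006] rows lin 1.8 ang 0.1
```

carry_out(fingers=[1,1,1,1,1,1,1,1,1,1,1], travel=[[0.002,0,-0.025],[0.002,0,-0.05],[0.002,0,-0.068],[0.002,0,-0.0715],[0.002,0.008,-0.0715],[0.002,0.015,-0.0715],[0.002,0.02,-0.0715],[0.002,0.024,-0.0715],[0.002,0.027,-0.0715],[0.002,0.028,-0.0715],[0.002,0.028,-0.0715]], rot=[[0,-0.008,0],[0,-0.008,0],[0,-0.008,0],[0,-0.008,0],[0,-0.008,0],[0,-0.008,0],[0,-0.008,0],[0,-0.008,0],[0,-0.008,0],[0,-0.008,0],[0,-0.008,0]])

```text
time_s: 29.2
tool_pos: [0.5712, 0.0959, 0.0019]
orientation: [-90.0, 0.0, 91.2]
wrist_force: [0.5, 0.4, -2.3]
width: 0.589
```

carry_out(fingers=[1,1,1,1,1], travel=[[0,0.001,0],[0,0.002,0],[0,0.002,0],[0,0.002,0],[0,0.002,0]], rot=[[0,0,0],[0,0,0],[0,0,0],[0,0,0],[0,0,0]])

```text
time_s: 29.62
tool_pos: [0.5718, 0.096, 0.0003]
orientation: [-90.0, 0.0, 91.2]
wrist_force: [-0.4, -0.3, -3.6]
width: 0.588
```

carry_out(fingers=[1,1,1,1,1], travel=[[0,0.001,0],[0,0.002,0],[0,0.002,0],[0,0.002,0],[0,0.002,0]], rot=[[0,0,0],[0,0,0],[0,0,0],[0,0,0],[0,0,0]])

```text
time_s: 30.03
tool_pos: [0.572, 0.096, -0.0001]
orientation: [-90.1, 0.0, 91.2]
wrist_force: [-4.7, -1.2, 10.0]
width: 0.591
```

```bash
python3 -c "
from h import *
im=get_image('side'); cv2.imwrite('pics/s20.png',cv2.resize(im['img'][120:280,240:400],None,fx=3.7,fy=3.7))
"
```

```text
(no output)
```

View pics/s20.png

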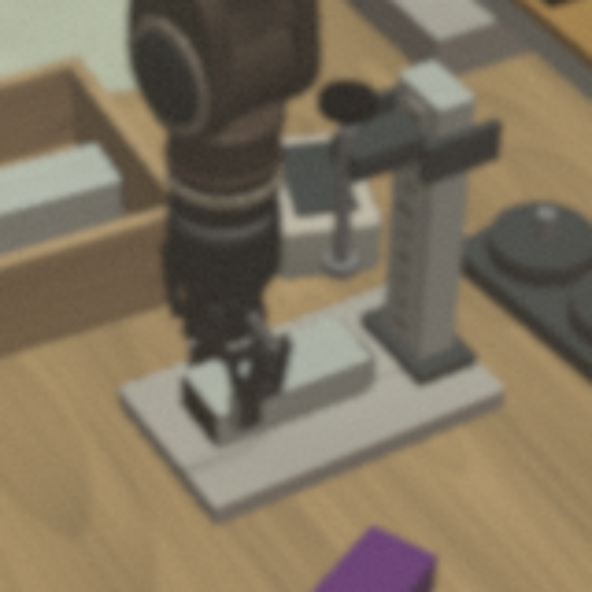

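carry_out(fingers=[0.3,0,-0.5,-1,-1,-1,-1,0,1,1,1,1], travel=[[0,-0.001,0],[0,-0.001,0],[0,-0.001,0],[0,-0.001,0],[0,-0.001,0],[0,-0.003,0],[0,-0.04,0.005],[0,-0.08,0.02],[0,-0.12,0.04],[0,-0.16,0.05],[0,-0.2,0.05],[0,-0.24,0.05]], rot=[[0,0,0],[0,0,0],[0,0,0],[0,0,0],[0,0,0],[0,0,0],[0,0,0],[0,0,0],[0,0,0],[0,0,0],[0,0,0],[0,0,0]])

```text
time_s: 31.08
tool_pos: [0.5205, 0.0949, 0.2405]
orientation: [-90.0, 0.0, 91.2]
wrist_force: [1.4, 0.3, -0.6]
width: 0.301
```

```bash
python3 -c "
from h import *
plan([0.664,0.097,0.26],91.1)
im=get_image('side'); cv2.imwrite('pics/s21.png',cv2.resize(im['img'][120:280,240:400],None,fx=3.7,fy=3.7))
W=cloud(im); m=(W[...,2]>.048)&(W[...,2]<.062)&(abs(W[...,0]-.62)<.1)&(abs(W[...,1]-.097)<.04)
print(m.sum(),np.median(W[m][:,2]),cv2.minAreaRect((W[m][:,:2]*1000).astype(np.float32)))
"
```

```text
t 31.08 pos [0.5205 0.0949 0.2405] rpy [-9.004e+01  2.000e-02  9.122e+01] q1,q6 [10.3  9.1] F [ 1.4  0.3 -0.6] w 0.301
 travel [-0.001  -0.0194 -0.1435] rot [ 0.0007  0.0022 -0.0003] rows lin 3.5 ang 0.0
780 0.05472637946133158 ((634.8878784179688, 94.75), (61.406192779541016, 169.0540008544922), 88.71819305419922)
```

View pics/s21.png

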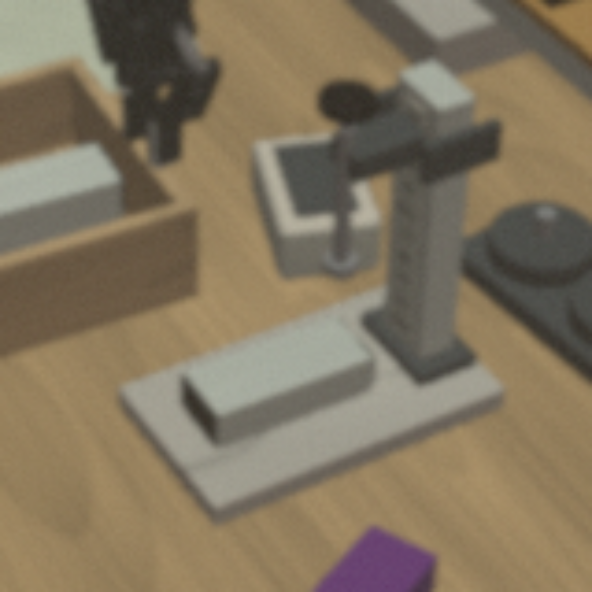

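carry_out(fingers=[1,1,1,1,1,1,1,1,1,1,1,1], travel=[[-0.001,-0.02,-0.01],[-0.001,-0.02,-0.045],[-0.001,-0.02,-0.08],[-0.001,-0.02,-0.115],[-0.001,-0.02,-0.138],[-0.001,-0.02,-0.1435],[-0.001,-0.02,-0.1435],[-0.001,-0.01,-0.1435],[-0.001,0,-0.1435],[-0.001,0.01,-0.1435],[-0.001,0.018,-0.1435],[-0.001,0.025,-0.1435]], rot=[[0,0,0],[0,0,0],[0,0,0],[0,0,0],[0,0,0],[0,0,0],[0,0,0],[0,0,0],[0,0,0],[0,0,0],[0,0,0],[0,0,0]])

```text
time_s: 32.13
tool_pos: [0.6644, 0.0971, 0.2137]
orientation: [-90.1, 0.0, 91.2]
wrist_force: [-0.6, 0.8, 2.2]
width: 0.001
```

```bash
python3 -c "
from h import *
plan([0.664,0.097,0.168],91.1)
"
```

```text
t 32.13 pos [0.6644 0.0971 0.2137] rpy [-9.007e+01  1.000e-02  9.122e+01] q1,q6 [8.3 7.1] F [-0.6  0.8  2.2] w 0.001
 travel [-0.0001  0.0457  0.0004] rot [ 0.0012  0.0022 -0.0002] rows lin 1.1 ang 0.0
```

carry_out(fingers=[1,1,1,1,1,1,1,1,1,1], travel=[[0,0.007,0],[0,0.014,0],[0,0.021,0],[0,0.028,0],[0,0.034,0],[0,0.039,0],[0,0.043,0],[0,0.045,0],[0,0.045,0],[0,0.045,0]], rot=[[0,0,0],[0,0,0],[0,0,0],[0,0,0],[0,0,0],[0,0,0],[0,0,0],[0,0,0],[0,0,0],[0,0,0]])

```text
time_s: 32.97
tool_pos: [0.6652, 0.097, 0.1682]
orientation: [-90.0, 0.0, 91.2]
wrist_force: [-3.4, 0.1, 3.0]
width: 0.001
```

carry_out(fingers=[1,1,1,1,1,1,1], travel=[[0,0.001,0],[0,0.002,0],[0,0.003,0],[0,0.004,0],[0,0.005,0],[0,0.005,0],[0,0.005,0]], rot=[[0,0,0],[0,0,0],[0,0,0],[0,0,0],[0,0,0],[0,0,0],[0,0,0]])

```text
time_s: 33.55
tool_pos: [0.6655, 0.097, 0.1639]
orientation: [-90.1, 0.0, 91.2]
wrist_force: [-2.5, 0.6, 6.9]
width: 0.0
```

carry_out(fingers=[1,1,1,1,1,1,1,1,1,1,1,1], travel=[[0,0.001,0],[0,0.002,0],[0,0.003,0],[0,0.0035,0],[0,0.0035,0],[0,0.0035,0],[0,0.0035,0],[0,0.0035,0],[0,0.0035,0],[0,0.0035,0],[0,0.0035,0],[0,0.0035,0]], rot=[[0,0,0],[0,0,0],[0,0,0],[0,0,0],[0,0,0],[0,0,0],[0,0,0],[0,0,0],[0,0,0],[0,0,0],[0,0,0],[0,0,0]])

```text
time_s: 34.55
tool_pos: [0.6655, 0.0971, 0.1608]
orientation: [-90.1, 0.0, 91.2]
wrist_force: [-4.7, -0.2, 7.5]
width: 0.001
```

```bash
python3 -c "
from h import *
plan([.664,.097,.29],91.1)
im=get_image('side'); cv2.imwrite('pics/s22.png',cv2.resize(im['img'][150:250,290:390],None,fx=6,fy=6,interpolation=3))
s=sense(); im=get_image('wrist'); W=cloud(im,s); cv2.imwrite('pics/w22.png',im['img']); print(np.round(W[280:290,290,2],4))
"
```

```text
t 34.55 pos [0.6655 0.0971 0.1608] rpy [-9.011e+01  1.000e-02  9.121e+01] q1,q6 [8.3 7.1] F [-4.7 -0.2  7.5] w 0.001
 travel [-0.     -0.1292  0.0013] rot [ 0.0019  0.002  -0.0002] rows lin 3.1 ang 0.0
[0.194  0.1954 0.1936 0.1953 0.1944 0.1946 0.195  0.1939 0.1946 0.1939]
```

View pics/s22.png

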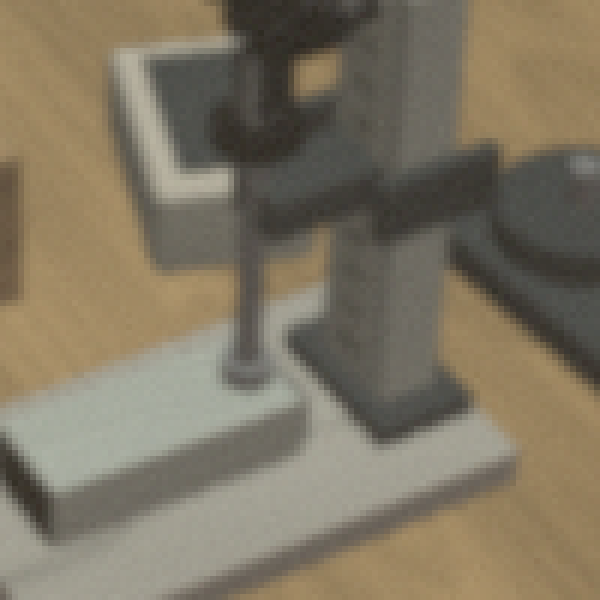

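View pics/w22.png

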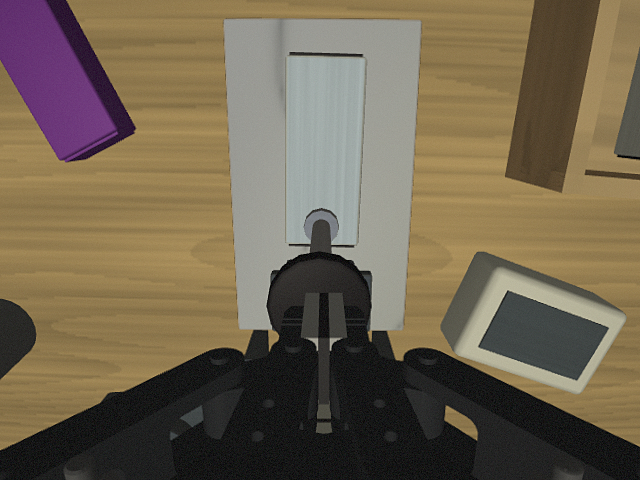

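carry_out(fingers=[1,1,1,1,1,1,1,1,1,0,-1,-1], travel=[[0,0,0.001],[0,0,0.001],[0,0,0.001],[0,0,0.001],[0,-0.02,0.001],[0,-0.05,0],[0,-0.08,0],[0,-0.11,0],[0,-0.13,0],[0,-0.13,0.04],[0,-0.13,0.08],[0,-0.13,0.11]], rot=[[0,0,0],[0,0,0],[0,0,0],[0,0,0],[0,0,0],[0,0,0],[0,0,0],[0,0,0],[0,0,0],[0,0,0],[0,0,0],[0,0,0]])

```text
time_s: 35.65
tool_pos: [0.5551, 0.0947, 0.2888]
orientation: [-90.0, 0.0, 91.2]
wrist_force: [-0.6, -0.2, 1.2]
width: 0.421
```

```bash
python3 -c "
from h import *
plan([0.572,0.096,0.0],91.1)
im=get_image('side'); cv2.imwrite('pics/s23.png',cv2.resize(im['img'][120:280,240:400],None,fx=3.7,fy=3.7))
s=sense(); im=get_image('wrist'); W=cloud(im,s); cv2.imwrite('pics/w23.png',im['img'])
m=(abs(W[...,2]-.0545)<.006)&(abs(W[...,1]-.097)<.05)&(W[...,0]<0.69)&(W[...,0]>.5)
print(m.sum(),cv2.minAreaRect((W[m][:,:2]*1000).astype(np.float32)))
"
```

```text
t 35.65 pos [0.5551 0.0947 0.2888] rpy [-9.002e+01  3.000e-02  9.120e+01] q1,q6 [9.7 8.5] F [-0.6 -0.2  1.2] w 0.421
 travel [ 0.0011  0.2888 -0.0168] rot [ 0.0003  0.0017 -0.0006] rows lin 6.9 ang 0.0
5798 ((613.649658203125, 95.51864624023438), (51.99897003173828, 130.0313262939453), 89.84668731689453)
```

View pics/s23.png

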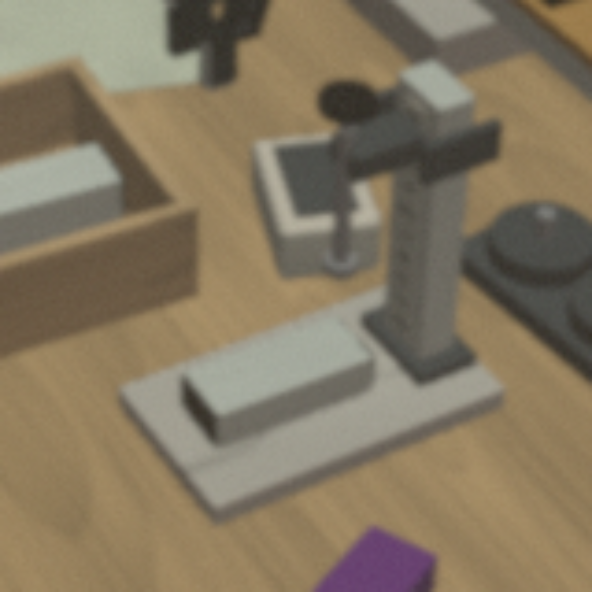

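carry_out(fingers=[-1,-1,-1,-1,-1,-1,-1,-1,-1,-1,-1], travel=[[0.001,0.03,0],[0.001,0.07,0],[0.001,0.11,0],[0.001,0.15,0],[0.001,0.19,-0.003],[0.001,0.22,-0.007],[0.001,0.25,-0.012],[0.001,0.27,-0.014],[0.001,0.282,-0.014],[0.001,0.287,-0.014],[0.001,0.287,-0.014]], rot=[[0,0,0],[0,0,0],[0,0,0],[0,0,0],[0,0,0],[0,0,0],[0,0,0],[0,0,0],[0,0,0],[0,0,0],[0,0,0]])

```text
time_s: 36.67
tool_pos: [0.5689, 0.0957, 0.0009]
orientation: [-89.9, 0.1, 91.2]
wrist_force: [0.3, -0.6, 0.1]
width: 1.001
```

carry_out(fingers=[0,1,1,1,1,1,1,1,1], travel=[[0,0,0],[0,0,0],[0,0,0],[0,0,0],[0,0,0],[0,0,0],[0,0,0],[0,0,0],[0,0,0]], rot=[[0,0,0],[0,0,0],[0,0,0],[0,0,0],[0,0,0],[0,0,0],[0,0,0],[0,0,0],[0,0,0]], squeeze=80)

```text
time_s: 37.42
tool_pos: [0.5706, 0.0961, 0.0046]
orientation: [-90.2, -0.0, 91.2]
wrist_force: [-0.2, -0.1, 5.0]
width: 0.584
```

carry_out(fingers=[1,1,1,1,1,1,1,1,1], travel=[[0,-0.01,0],[0,-0.02,0.01],[0,-0.03,0.04],[0,-0.035,0.07],[0,-0.06,0.1],[0,-0.09,0.13],[0,-0.12,0.14],[0,-0.125,0.14],[0,-0.125,0.14]], rot=[[0,0,0],[0,0,0],[0,0,0],[0,0,0],[0,0,0],[0,0,0],[0,0,0],[0,0,0],[0,0,0]])

```text
time_s: 38.17
tool_pos: [0.43, 0.0934, 0.1308]
orientation: [-90.4, -0.0, 91.2]
wrist_force: [0.0, 0.5, -2.1]
width: 0.586
```

```bash
python3 -c "
from h import *
plan([0.548,-0.365,0.12],88)
im=get_image('side'); cv2.imwrite('pics/s24.png',cv2.resize(im['img'][120:320,200:420],None,fx=3,fy=3))
"
```

```text
t 38.17 pos [0.43   0.0934 0.1308] rpy [-9.035e+01 -5.000e-02  9.124e+01] q1,q6 [12.3 11. ] F [ 0.   0.5 -2.1] w 0.586
 travel [-0.4608  0.0111 -0.108 ] rot [0.0061 0.0565 0.001 ] rows lin 11.4 ang 0.5
```

View pics/s24.png

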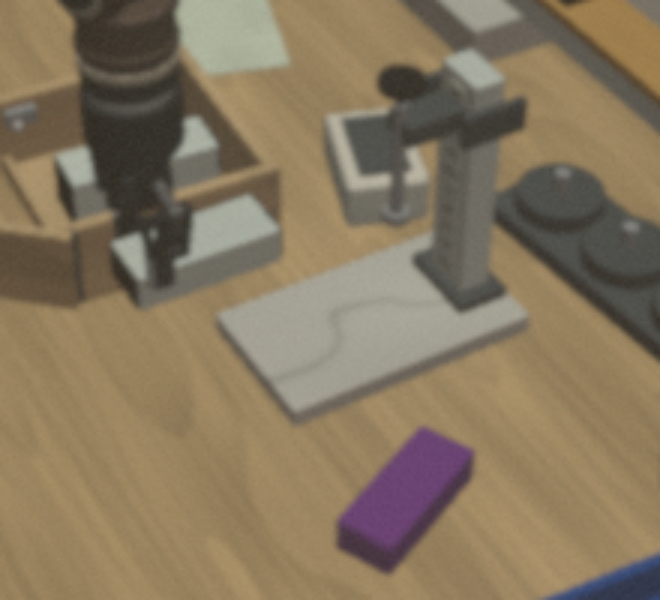

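carry_out(fingers=[1,1,1,1,1,1,1,1,1,1,1,1], travel=[[-0.035,0,0],[-0.075,0,0],[-0.115,0,0],[-0.155,0,0],[-0.195,0,-0.005],[-0.235,0,-0.015],[-0.27,0,-0.03],[-0.305,0,-0.045],[-0.34,0,-0.06],[-0.375,0,-0.075],[-0.41,0,-0.09],[-0.44,0.005,-0.1]], rot=[[0,0.01,0],[0,0.02,0],[0,0.03,0],[0,0.04,0],[0,0.05,0],[0,0.056,0],[0,0.056,0],[0,0.056,0],[0,0.056,0],[0,0.056,0],[0,0.056,0],[0,0.056,0]])

```text
time_s: 39.22
tool_pos: [0.5393, -0.3475, 0.1203]
orientation: [-89.9, -0.0, 87.9]
wrist_force: [0.5, 1.0, -2.1]
width: 0.587
```

```bash
python3 -c "
from h import *
plan([0.548,-0.365,0.10],88)
"
```

```text
t 39.22 pos [ 0.5393 -0.3475  0.1203] rpy [-8.991e+01 -2.000e-02  8.795e+01] q1,q6 [-32.8 -30.7] F [ 0.5  1.  -2.1] w 0.587
 travel [-0.0172  0.0203 -0.0094] rot [-0.0015 -0.0009  0.0004] rows lin 0.7 ang 0.0
```

carry_out(fingers=[1,1,1,1,1,1,1,1,1,1,1,1], travel=[[-0.01,0.01,-0.005],[-0.017,0.03,-0.009],[-0.017,0.05,-0.009],[-0.017,0.07,-0.009],[-0.017,0.09,-0.009],[-0.017,0.105,-0.009],[-0.017,0.115,-0.009],[-0.017,0.121,-0.009],[-0.017,0.125,-0.009],[-0.017,0.128,-0.009],[-0.017,0.128,-0.009],[-0.017,0.128,-0.009]], rot=[[0,0,0],[0,0,0],[0,0,0],[0,0,0],[0,0,0],[0,0,0],[0,0,0],[0,0,0],[0,0,0],[0,0,0],[0,0,0],[0,0,0]])

```text
time_s: 40.22
tool_pos: [0.5473, -0.3623, -0.0046]
orientation: [-90.1, 0.1, 88.0]
wrist_force: [-0.8, 0.1, -2.0]
width: 0.585
```

```bash
python3 -c "
from h import *
plan([0.548,-0.365,-0.01],88)
im=get_image('side'); cv2.imwrite('pics/s25.png',cv2.resize(im['img'][260:440,310:510],None,fx=3,fy=3))
"
```

```text
t 40.22 pos [ 0.5473 -0.3623 -0.0046] rpy [-9.006e+01  5.000e-02  8.800e+01] q1,q6 [-33.5 -31.5] F [-0.8  0.1 -2. ] w 0.585
 travel [-0.0026  0.0054 -0.0007] rot [ 0.001   0.0001 -0.0009] rows lin 0.1 ang 0.0
```

View pics/s25.png

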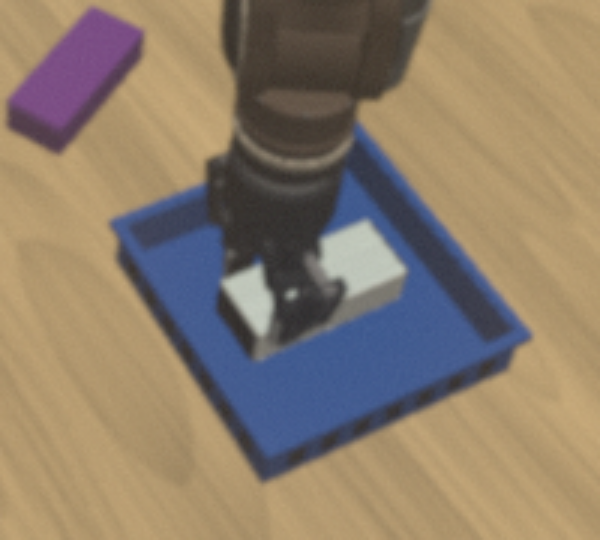

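Centred in the basket. I'll lower the last few mm until it touches, then let go.

carry_out(fingers=[1,1,1,1,1,1], travel=[[0,0.001,0],[0,0.002,0],[0,0.003,0],[0,0.004,0],[0,0.0055,0],[0,0.0055,0]], rot=[[0,0,0],[0,0,0],[0,0,0],[0,0,0],[0,0,0],[0,0,0]])

```text
time_s: 40.77
tool_pos: [0.5469, -0.3621, -0.0111]
orientation: [-90.0, 0.0, 88.0]
wrist_force: [0.5, -0.1, -2.3]
width: 0.589
```

carry_out(fingers=[0.3,0,-0.5,-1,-1,-1,-1,-1,-1,-1,-1,-1], travel=[[0,0.001,0],[0,0.001,0],[0,0.001,0],[0,0,0],[0,0,0],[0,0,0],[0,-0.01,0],[0,-0.04,0],[0,-0.08,0],[0,-0.12,0],[0,-0.15,0],[0,-0.16,0]], rot=[[0,0,0],[0,0,0],[0,0,0],[0,0,0],[0,0,0],[0,0,0],[0,0,0],[0,0,0],[0,0,0],[0,0,0],[0,0,0],[0,0,0]])

```text
time_s: 41.77
tool_pos: [0.5487, -0.3633, 0.1563]
orientation: [-90.4, 0.3, 88.0]
wrist_force: [0.7, 0.0, 0.5]
width: 0.997
```

```bash
python3 -c "
from h import *
plan([0.40,0.0,0.2],50)
im=get_image('side'); cv2.imwrite('pics/s26.png',im['img'])
s=sense(); im=get_image('wrist'); cv2.imwrite('pics/w26.png',im['img']); W=cloud(im,s)
m=(W[...,2]>.03)&(W[...,2]<.05)&(abs(W[...,0]-.59)<.075)&(abs(W[...,1]+.366)<.05)
print(m.sum(),np.median(W[m][:,2]),cv2.minAreaRect((W[m][:,:2]*1000).astype(np.float32)))
"
```

```text
t 41.77 pos [ 0.5487 -0.3633  0.1563] rpy [-90.43   0.28  88.  ] q1,q6 [-33.5 -31.5] F [0.7 0.  0.5] w 0.997
 travel [ 0.3576 -0.0466  0.1609] rot [ 0.0089  0.6633 -0.0023] rows lin 9.5 ang 5.3
10236 0.03893308928242543 ((572.8551635742188, -371.0325927734375), (52.19407653808594, 118.00193786621094), 86.65948486328125)
```

View pics/s26.png

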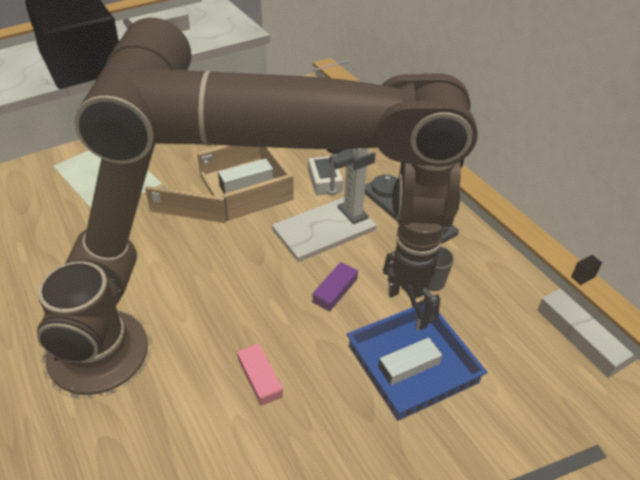

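```bash
cat > door.py <<'E'
from h import *
im=get_image('top'); W=cloud(im); cv2.imwrite('pics/td.png',cv2.resize(im['img'][170:390,70:270],None,fx=2.7,fy=2.7,interpolation=3))
m=(W[...,2]>.078)&(W[...,2]<.095)&(W[...,0]<.435)&(W[...,0]>.22)&(W[...,1]>.2)&(W[...,1]<.5)
n,l,st,c=cv2.connectedComponentsWithStats(m.astype(np.uint8)); i=1+np.argmax(st[1:,4]); P=W[l==i][:,:2]
vx,vy,x0,y0=cv2.fitLine(P.astype(np.float32),cv2.DIST_HUBER,0,.001,.001).ravel()
d=np.array([vx,vy]); d*=np.sign(d[1]) ; o=np.array([x0,y0]); n_=np.array([d[1],-d[0]])
a=(P-o)@d; b=(P-o)@n_
print(len(P),'dir',d,'ang deg',np.degrees(np.arctan2(d[1],d[0])),'ends',o+d*np.percentile(a,.5),o+d*np.percentile(a,99.5),'len',np.percentile(a,99.5)-np.percentile(a,.5),'thick',np.percentile(b,[5,50,95]))
E
python3 door.py
```

```text
734 dir [-0.74750024  0.6642616 ] ang deg 138.3743 ends [0.4291914  0.24976348] [0.26628914 0.39452559] len 0.217929374353459 thick [-5.41607024e-03 -6.95366782e-05  5.91655161e-03]
```

View pics/td.png

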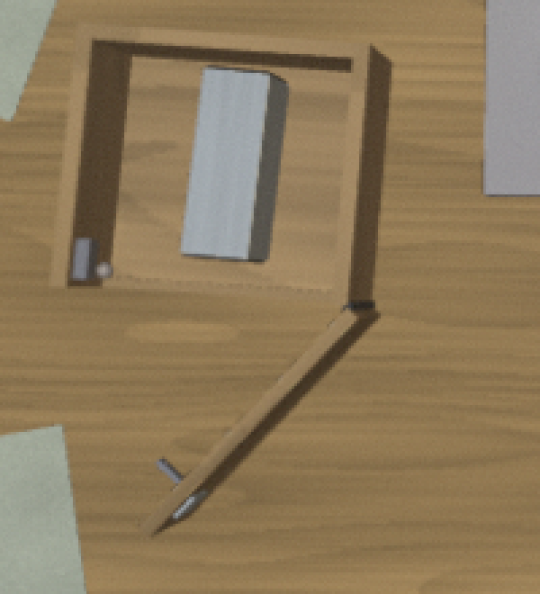

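```bash
python3 -c "
from h import *
plan([0.38,-0.05,0.2],110)
"
```

```text
t 41.92 pos [ 0.5474 -0.3624  0.1501] rpy [-9.01e+01  8.00e-02  8.80e+01] q1,q6 [-33.5 -31.5] F [ 1.  -0.3 -0.7] w 1.001
 travel [ 0.3063 -0.0507  0.1781] rot [ 0.0015 -0.384  -0.0017] rows lin 8.6 ang 3.1
```

carry_out(fingers=[-1,0,1,1,1,1,1,1,1,1,1], travel=[[0.01,-0.02,0.01],[0.03,-0.05,0.03],[0.07,-0.05,0.05],[0.1,-0.05,0.07],[0.14,-0.05,0.09],[0.17,-0.05,0.11],[0.21,-0.05,0.13],[0.25,-0.05,0.15],[0.28,-0.05,0.17],[0.306,-0.05,0.178],[0.306,-0.05,0.178]], rot=[[0,-0.04,0],[0,-0.08,0],[0,-0.12,0],[0,-0.16,0],[0,-0.2,0],[0,-0.24,0],[0,-0.28,0],[0,-0.32,0],[0,-0.36,0],[0,-0.384,0],[0,-0.384,0]])

```text
time_s: 42.83
tool_pos: [0.3765, -0.0465, 0.1973]
orientation: [-89.9, -0.1, 110.3]
wrist_force: [-0.2, 0.1, 0.3]
width: -0.003
```

```bash
python3 -c "
from h import *
plan([0.263,0.312,0.12],138)
"
```

```text
t 42.83 pos [ 0.3765 -0.0465  0.1973] rpy [-89.85  -0.14 110.31] q1,q6 [ -7.1 -27.4] F [-0.2  0.1  0.3] w -0.003
 travel [ 0.3754  0.0782 -0.0182] rot [-0.0019 -0.4832  0.003 ] rows lin 9.2 ang 3.9
```

carry_out(fingers=[1,1,1,1,1,1,1,1,1,1,1,1], travel=[[0.03,0,0],[0.065,0,0],[0.1,0,-0.005],[0.14,0,-0.008],[0.18,0,-0.01],[0.22,0.01,-0.012],[0.26,0.02,-0.014],[0.3,0.04,-0.016],[0.34,0.06,-0.018],[0.37,0.075,-0.018],[0.375,0.078,-0.018],[0.375,0.078,-0.018]], rot=[[0,-0.05,0],[0,-0.1,0],[0,-0.15,0],[0,-0.2,0],[0,-0.25,0],[0,-0.3,0],[0,-0.35,0],[0,-0.4,0],[0,-0.45,0],[0,-0.483,0],[0,-0.483,0],[0,-0.483,0]])

```text
time_s: 43.83
tool_pos: [0.2664, 0.3083, 0.1175]
orientation: [-89.6, 0.0, 137.9]
wrist_force: [0.1, -0.1, 0.5]
width: -0.001
```

```bash
cat >> h.py <<'E'
Hg=np.array([0.4332,0.2543])
def doorpath(betas,z=0.021,r=0.165,off=0.024):
    s=sense(); R,t=pose(s); print('pos',np.round(t,4),'rpy',np.round(s['orientation'],1),'F',np.round(s['wrist_force'],1),'t',round(s['time_s'],2))
    for b in betas:
        br=np.radians(b); xd=np.array([np.cos(br),np.sin(br)]); yd=np.array([-xd[1],xd[0]])
        C=Hg+r*yd-off*xd; p=np.r_[C,z]
        Rt=Ro.from_euler('xyz',[-90,0,b+90],degrees=True).as_matrix()
        print(b,np.round(p,3),'travel',np.round(R.T@(p-t),3).tolist(),'rot',np.round(Ro.from_matrix(R.T@Rt).as_rotvec(),3).tolist())
E
python3 -c "
from h import *
plan([0.263,0.312,0.021],138.4)
im=get_image('side'); cv2.imwrite('pics/s27.png',im['img'][80:320,50:370])
"
```

```text
t 43.83 pos [0.2664 0.3083 0.1175] rpy [-8.9620e+01  3.0000e-02  1.3788e+02] q1,q6 [49.2  1.3] F [ 0.1 -0.1  0.5] w -0.001
 travel [ 0.0051  0.0965 -0.0011] rot [-0.0066 -0.009  -0.0006] rows lin 2.3 ang 0.1
```

View pics/s27.png

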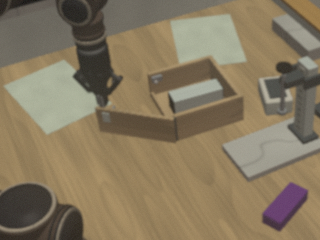

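carry_out(fingers=[1,1,1,1,1,1], travel=[[0.003,0.03,0],[0.005,0.06,0],[0.005,0.085,0],[0.005,0.096,0],[0.005,0.096,0],[0.005,0.096,0]], rot=[[0,0,0],[0,0,0],[0,0,0],[0,0,0],[0,0,0],[0,0,0]])

```text
time_s: 44.38
tool_pos: [0.2652, 0.3104, 0.0251]
orientation: [-89.9, 0.0, 137.5]
wrist_force: [-0.4, -0.6, -0.1]
width: -0.003
```

```bash
python3 -c "
from h import *
doorpath([48.4,40,30,20,10,0,-3])
im=get_image('wrist'); cv2.imwrite('pics/w28.png',im['img'])
"
```

```text
pos [0.2652 0.3104 0.0251] rpy [-89.9   0.  137.5] F [-0.4 -0.6 -0.1] t 44.38
48.4 [0.294 0.346 0.021] travel [0.003, 0.004, -0.046] rot [-0.001, -0.015, -0.001]
40 [0.309 0.365 0.021] travel [0.005, 0.004, -0.07] rot [-0.001, 0.132, -0.001]
30 [0.33  0.385 0.021] travel [0.003, 0.004, -0.099] rot [-0.001, 0.306, -0.001]
20 [0.354 0.401 0.021] travel [-0.004, 0.004, -0.127] rot [-0.001, 0.481, -0.001]
10 [0.381 0.413 0.021] travel [-0.016, 0.004, -0.154] rot [-0.001, 0.655, -0.001]
0 [0.409 0.419 0.021] travel [-0.033, 0.004, -0.178] rot [-0.001, 0.83, -0.001]
-3 [0.418 0.42  0.021] travel [-0.038, 0.004, -0.184] rot [-0.001, 0.882, -0.001]
```

View pics/w28.png

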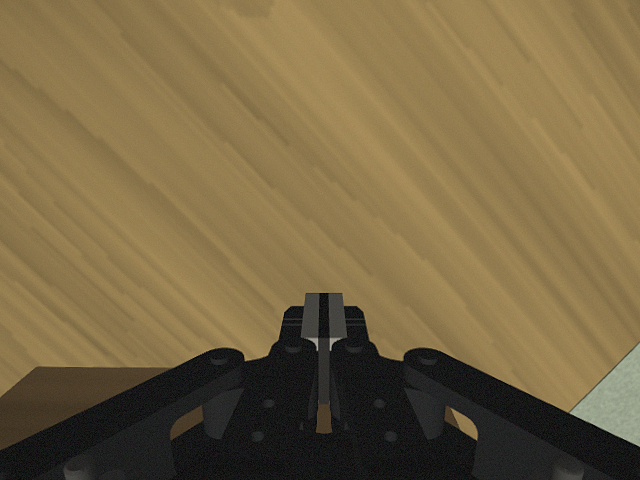

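carry_out(fingers=[1,1,1,1,1,1,1,1,1,1,1,1], travel=[[0.001,0.003,-0.012],[0.002,0.003,-0.024],[0.003,0.003,-0.035],[0.003,0.003,-0.046],[0.004,0.003,-0.055],[0.005,0.003,-0.063],[0.005,0.003,-0.07],[0.005,0.003,-0.08],[0.004,0.003,-0.09],[0.003,0.003,-0.099],[0.002,0.003,-0.108],[0,0.003,-0.117]], rot=[[0,0,0],[0,0,0],[0,0,0],[0,0,0],[0,0.045,0],[0,0.09,0],[0,0.132,0],[0,0.19,0],[0,0.25,0],[0,0.306,0],[0,0.36,0],[0,0.42,0]])

```text
time_s: 45.43
tool_pos: [0.3443, 0.3993, 0.0222]
orientation: [-90.0, 0.0, 113.5]
wrist_force: [-0.2, -0.1, -0.2]
width: -0.001
```

```bash
python3 -c "
from h import *
doorpath([20,10,0,-3,-6])
im=get_image('side'); cv2.imwrite('pics/s29.png',cv2.resize(im['img'][80:260,60:340],None,fx=2.5,fy=2.5))
"
```

```text
pos [0.3443 0.3993 0.0222] rpy [-90.    0.  113.5] F [-0.2 -0.1 -0.2] t 45.43
20 [0.354 0.401 0.021] travel [-0.002, 0.001, -0.01] rot [0.0, 0.061, -0.0]
10 [0.381 0.413 0.021] travel [-0.002, 0.001, -0.039] rot [0.0, 0.235, -0.0]
0 [0.409 0.419 0.021] travel [-0.008, 0.001, -0.067] rot [0.0, 0.41, -0.0]
-3 [0.418 0.42  0.021] travel [-0.01, 0.001, -0.076] rot [0.0, 0.462, -0.0]
-6 [0.427 0.421 0.021] travel [-0.013, 0.001, -0.084] rot [0.0, 0.514, -0.0]
```

View pics/s29.png

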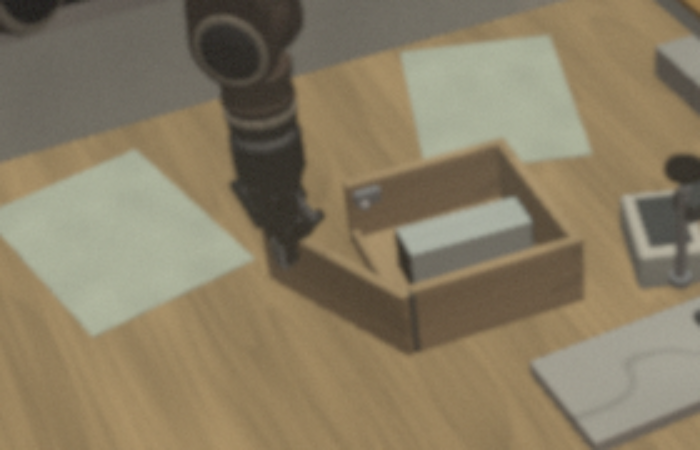

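carry_out(fingers=[1,1,1,1,1,1,1,1,1,1,1,1], travel=[[-0.001,0.001,-0.007],[-0.002,0.001,-0.014],[-0.002,0.001,-0.021],[-0.002,0.001,-0.028],[-0.002,0.001,-0.034],[-0.002,0.001,-0.04],[-0.003,0.001,-0.046],[-0.005,0.001,-0.052],[-0.006,0.001,-0.058],[-0.007,0.001,-0.063],[-0.008,0.001,-0.067],[-0.008,0.001,-0.067]], rot=[[0,0.043,0],[0,0.085,0],[0,0.128,0],[0,0.17,0],[0,0.21,0],[0,0.245,0],[0,0.28,0],[0,0.32,0],[0,0.355,0],[0,0.385,0],[0,0.41,0],[0,0.41,0]])

```text
time_s: 46.48
tool_pos: [0.4082, 0.4182, 0.0211]
orientation: [-90.0, 0.0, 90.1]
wrist_force: [-0.2, 0.1, 0.7]
width: 0.001
```

```bash
python3 -c "
from h import *
doorpath([0,-3,-5])
im=get_image('side'); cv2.imwrite('pics/s30.png',cv2.resize(im['img'][80:260,60:340],None,fx=2.5,fy=2.5))
im=get_image('wrist'); cv2.imwrite('pics/w30.png',im['img'])
"
```

```text
pos [0.4082 0.4182 0.0211] rpy [-90.    0.   90.1] F [-0.2  0.1  0.7] t 46.48
0 [0.409 0.419 0.021] travel [0.001, 0.0, -0.001] rot [-0.001, 0.002, -0.0]
-3 [0.418 0.42  0.021] travel [0.002, 0.0, -0.01] rot [-0.001, 0.055, -0.0]
-5 [0.424 0.421 0.021] travel [0.003, 0.0, -0.015] rot [-0.001, 0.09, -0.0]
```

View pics/s30.png

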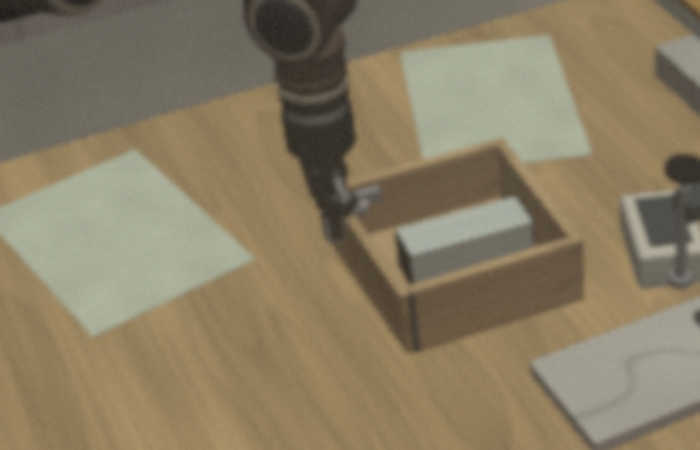

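Nearly shut. I'll push the last centimetre slowly and watch the force.

carry_out(fingers=[1,1,1,1,1,1,1,1,1,1], travel=[[0,0,-0.0015],[0.001,0,-0.003],[0.001,0,-0.0045],[0.001,0,-0.006],[0.001,0,-0.0075],[0.002,0,-0.009],[0.002,0,-0.01],[0.002,0,-0.011],[0.002,0,-0.011],[0.002,0,-0.011]], rot=[[0,0.01,0],[0,0.02,0],[0,0.03,0],[0,0.04,0],[0,0.05,0],[0,0.055,0],[0,0.055,0],[0,0.055,0],[0,0.055,0],[0,0.055,0]])

```text
time_s: 47.42
tool_pos: [0.4165, 0.4193, 0.0208]
orientation: [-89.7, 0.1, 87.0]
wrist_force: [-9.6, -2.2, 5.3]
width: -0.002
```

carry_out(fingers=[1,1,1,1,1], travel=[[0,0,-0.001],[0,0,-0.002],[0,0,-0.002],[0,0,-0.002],[0,0,-0.002]], rot=[[0,0,0],[0,0,0],[0,0,0],[0,0,0],[0,0,0]])

```text
time_s: 47.83
tool_pos: [0.4164, 0.4193, 0.0208]
orientation: [-89.5, 0.1, 87.1]
wrist_force: [-17.0, -0.6, 8.7]
width: -0.002
```

```bash
python3 -c "
from h import *
doorpath([0,-3])
im=get_image('side'); cv2.imwrite('pics/s31.png',cv2.resize(im['img'][120:240,160:320],None,fx=4,fy=4))
"
```

```text
pos [0.4164 0.4193 0.0208] rpy [-89.5   0.1  87.1] F [-17.   -0.6   8.7] t 47.83
0 [0.409 0.419 0.021] travel [-0.0, -0.0, 0.007] rot [-0.008, -0.051, -0.001]
-3 [0.418 0.42  0.021] travel [0.001, -0.0, -0.001] rot [-0.008, 0.001, -0.001]
```

View pics/s31.png

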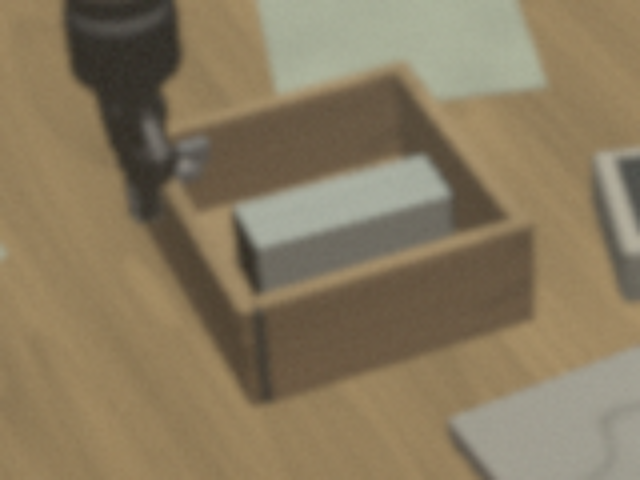

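carry_out(fingers=[1,1,1,1,1,1,1,1,1,1,1], travel=[[0,0,0.005],[0,0,0.02],[0,0,0.05],[0,-0.03,0.08],[0,-0.07,0.11],[0,-0.11,0.13],[0,-0.14,0.15],[0,-0.16,0.16],[0,-0.16,0.16],[0,-0.16,0.16],[0,-0.16,0.16]], rot=[[0,0,0],[0,0,0],[0,0,0],[0,0,0],[0,0,0],[0,0,0],[0,0,0],[0,0,0],[0,0,0],[0,0,0],[0,0,0]])

```text
time_s: 48.8
tool_pos: [0.2611, 0.4282, 0.1803]
orientation: [-90.0, 0.0, 87.0]
wrist_force: [-0.5, 0.1, 0.4]
width: -0.001
```

```bash
python3 -c "
from h import *
plan([0.25,0.41,.18],87)
im=get_image('top'); cv2.imwrite('pics/t32.png',im['img']); cv2.imwrite('pics/t32c.png',cv2.resize(im['img'][170:300,75:235],None,fx=4.5,fy=4.5,interpolation=3))
W=cloud(im)
m=(W[...,2]>.078)&(W[...,2]<.095)&(W[...,1]>.235)&(W[...,1]<.48)
P=W[m][:,:2]
def edge(sel,ax):
    Q=P[sel]; print(len(Q),cv2.fitLine(Q.astype(np.float32),cv2.DIST_HUBER,0,.001,.001).ravel())
# front strip(door) and back wall
edge((P[:,0]<.442)&(P[:,0]>.41)&(P[:,1]>.27)&(P[:,1]<.44),0)
edge((P[:,0]>.615)&(P[:,1]>.265)&(P[:,1]<.445),0)
"
```

```text
t 48.8 pos [0.2611 0.4282 0.1803] rpy [-9.003e+01  3.000e-02  8.698e+01] q1,q6 [58.6 61.7] F [-0.5  0.1  0.4] w -0.001
 travel [-0.0187  0.0003  0.0101] rot [ 0.0005 -0.0003 -0.0004] rows lin 0.5 ang 0.0
512 [0.05200062 0.99864703 0.43272644 0.35391012]
648 [0.9999665  0.00818467 0.6778064  0.35532326]
```

View pics/t32.png

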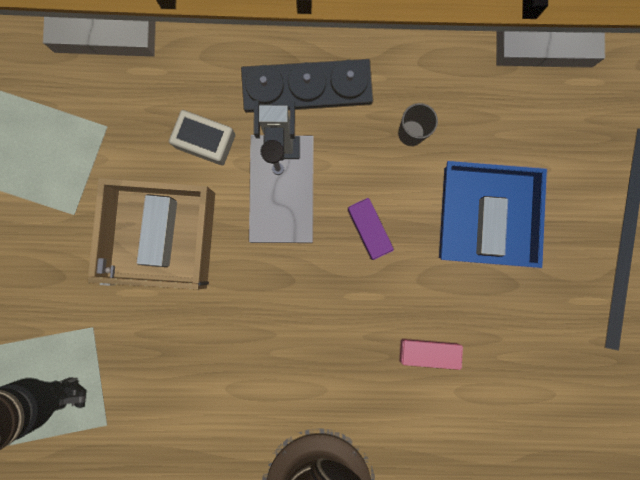

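View pics/t32c.png

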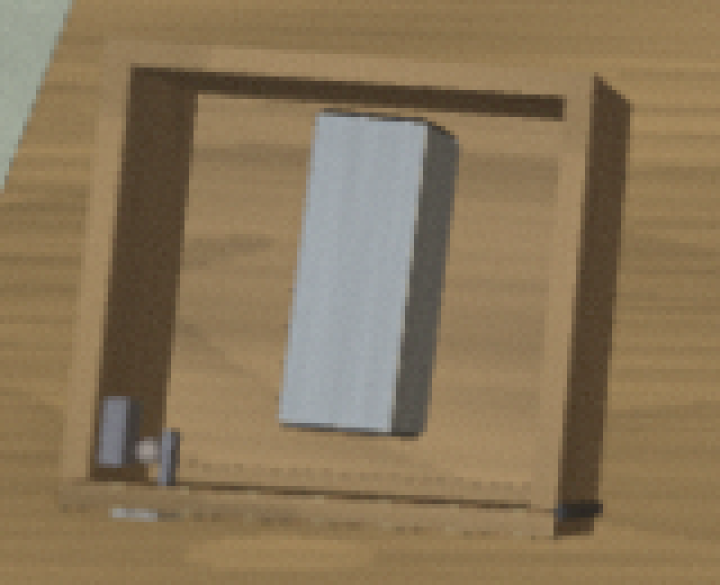

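```bash
python3 -c "
from h import *
im=get_image('top');W=cloud(im)
m=(W[...,2]>.078)&(W[...,2]<.095); P=W[m][:,:2]
def edge(n,sel):
    Q=P[sel]; v=cv2.fitLine(Q.astype(np.float32),cv2.DIST_HUBER,0,.001,.001).ravel(); print(n,len(Q),np.round(v,4), np.degrees(np.arctan(min(abs(v[:2]))/max(abs(v[:2])))))
x,y=P.T
edge('door',(x<.442)&(x>.41)&(y>.26)&(y<.445))
edge('back',(x>.61)&(x<.65)&(y>.26)&(y<.445))
edge('right',(x>.45)&(x<.61)&(y>.22)&(y<.28))
edge('left',(x>.46)&(x<.61)&(y>.44)&(y<.49))
s=sense();print(s['time_s'],s['wrist_force'])
"
```

```text
door 571 [0.0443 0.999  0.4327 0.3498] 2.537911
back 590 [0.0481 0.9988 0.6322 0.3528] 2.7579114
right 531 [ 0.9988 -0.05    0.53    0.2551] 2.8645415
left 633 [ 0.9991 -0.0434  0.5299  0.4616] 2.485571
48.9 [ 0.48427963 -0.23192488 -0.09437151]
```

```bash
python3 -c "
from h import *
im=get_image('top');W=cloud(im)
print('pad z',np.median(W[148:154,268:277,2])); print('b top',np.round(np.median(W[215:245,145:158].reshape(-1,3),axis=0),3),'c top',np.round(np.median(W[210:240,486:502].reshape(-1,3),axis=0),3))
print(close_job())
"
```

```text
pad z 0.26634080423492346
b top [nan nan nan] c top [nan nan nan]
the job is handed in; nothing more can be done
None
```

The job is handed in at about 49 s of robot time. No verdict was reported. Only two risers were on the bench, the 145 mm and the 125 mm.

- **145 mm riser:** it gauged about 56 mm, with the foot resting at about 7 N. It lies flat on the bay floor, its top measured at 0.067 m.
- **125 mm riser:** it gauged about 34 mm, at about 7.5 N. It lies flat in the blue basket, its top measured at 0.039 m.
- **Bay door:** I pushed it until it stopped dead, with 17 N giving no further movement. From above it lies within about 0.2° of parallel to the back wall.
- **Gauge and other things:** the pad is back at its top height of 0.266 m. In the last top view the timer and pot look where they were. The arm was in free air when I handed in.

Three checks disagreed or failed:
- **Fingertip position:** the shut fingertips sit about 34 mm behind the reported TCP. My first press on the 145 mm riser stopped short for this reason, and I lifted and repeated it. Its first grasp was also shallow, but it held. I allowed for the offset from then on.
- **Side force on the second press:** the wrist read up to 4.7 N sideways, cause not found. The vertical force was normal.
- **Last depth check:** the final top-view depth reading of the two risers came back empty (NaN). Their placement rests on that view's picture, taken shortly before, and on the wrist depth readings taken at release.

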